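# Stack a spacer ring and a long sleeve on the assembly spindle, widest first

## Robot

A 7-joint arm with a two-finger parallel gripper is mounted at the origin on the work surface; the furniture and walls round the work are solid. World frame = base frame: x ahead of the robot, y to its left, z up, the work surface at z = 0. Lengths are in m, angles in rad, forces in N, time in s.
With the tool pointing down it reaches from about 0.4 to 0.85 m from the base axis. Payload 10.4 kg.
Tool frame: the origin (TCP) lies midway between the tips of the shut fingers; the grasp point (between the pads) lies 19 mm behind it (grip_point_offset is the distance from the TCP to the grasp point, in m); y points along the fingers, z is the direction in which the jaws open and shut, and the axes are right-handed (so a half turn about y gives the same grasp; the last joint's range is limited). The gripper opens to 85 mm and grips with 20 to 120 N. Pads are 22 mm wide; open, the fingers measure 114 mm over their backs; the gripper's body (76 mm by 85 mm) begins 54 mm behind the grasp point. The pads swing forward as they close: fully open they stand 13 mm farther back than shut.
Start: joints at [-1.137, 0.332, -0.065, 1.46, 0.022, 1.35, -0.088], TCP at [0.276, 0.561, 0.231] pointing down, gripper open.
Joint ranges: [-2.6, 2.6], [-0.5, 2.12], [-1.47, 1.34], [0.16, 2.42], [-1.27, 4.41], [0.06, 2.06], [-2.6, 2.6]. Speed limits (rad/s): [2.22, 2.22, 2.79, 2.79, 3.14, 3.14, 3.14].

## Interface

Orientations are given as a unit quaternion [x, y, z, w].
In Python, from workcell import * gives the robot as it stands.
- The arm moves only by the tool send_rows, never from a script. Its argument "motion" is a list of rows, each a list of 7 numbers: the opening in per cent of the stroke, from 0 (shut) to 100 (fully open), then the shift along the tool's x, y, z in m, then the turn, a rotation vector about the tool's x, y, z in rad. In form: [[claw, tx, ty, tz, ax, ay, az], ...]. A call has 1 to 10 rows; each row is the pose to reach, as a shift and turn from the pose commanded when the call began, along the tool's axes at that moment; what a row does not reach only later rows make up. A row lasts 1/12 s, in which the tool goes at most 41.7 mm and 7.16 degrees, less where a joint would pass 70% of its speed; a pose out of reach is approached as far as the arm can. A call with a gripper value outside its range is refused whole. The fingers move at their own pace and stop on an object; "squeeze" is the grip in N (left out, the last holds). Time passes only in rows, so rows that repeat a pose let the fingers close. It gives the time, the measured TCP pose, the force and the opening at its end, in the units of the state.
- get_obs(): the state, without advancing time (a new reading comes with each control period).
- camera(name): name is "side" or "top" or "wrist"; returns a dict with "pixels" (420x560x3 uint8, red, green, blue), "range_z" (420x560 float32, m along the optical axis (not along the pixel's ray), 0 where there is no reading), "fovy" (degrees; the focal length in pixels is half the picture's height over the tangent of half this angle, whatever the lens; pixels are square), "cx", "cy" (the principal point, pixels), "dist_coeffs" ([k1, k2, p1, p2, k3] as OpenCV has them; the pictures are not rectified), "view" (4x4, takes a point from world to camera coordinates); the wrist camera has in their place "T_tool_cam" (4x4, takes a point from camera to tool coordinates, whose origin is the TCP and whose axes are the tool frame's). Camera axes: x right, y down, z forward; pixel columns grow to the right and rows downward; lengths in m; the calibration is good to about 2 mm. A picture is of the moment at which its call begins: read the wrist's pose just before it.
- hand_in(): hands the job in, once; it reports no verdict.
The state is a dict: "clock": time; "joint_pos": joint angles; "joint_velocities": joint speeds; "tau": joint torques, N m; "position": TCP position; "ee_rot": TCP orientation; "ft_force": force on the tool from outside, world axes, zero at the start; "torque": the same for the moment, N m; "grip_width": opening from 0.0 (shut) to 1.0 (fully open).
Only numpy, scipy, OpenCV 4.12 (cv2) and the standard library are available. Lean on these libraries where they do the work, as an engineer would, in place of code of your own. Each camera call takes 0.05 s, during which the arm holds its last target.

## Task

Build up the spacer stack on the upright spindle, the widest part at the bottom: first thread the wide steel ring onto the spindle, down flat on its seat, and let go of it. Then take the long brass sleeve out of the slanted blue rack, stand it upright on the black rubber mat and let go of it; finally take hold of it afresh and thread it onto the spindle so that it stands squarely on the ring. Lower both parts rather than letting them fall, and leave the tape roll, the oil bottle and the hex key set where they are.

Things in the scene. Friction and masses are not known exactly. Their poses are not given: they have to be found in the camera images.
- ring: Loose plain steel spacer ring, 60 mm outside diameter, 30 mm bore, 22 mm thick, 0.17 to 0.35 kg, lying flat on the desk. Origin: centre of its underside; z along its axis (up at the start). Either face may be down.
- ring_mid (a point): The centre of the ring: on its axis, 11 mm from either face.
- sleeve: Loose brass-coloured straight tube, 40 mm outside diameter, 30 mm bore, 90 mm long, 0.15 to 0.31 kg. At the start it rests in the rack, its axis leaning 35 degrees from vertical towards the rack's +x, its upper end away from the robot. Origin: centre of its lower end face; z along its axis towards its upper end. Both ends are alike.
- sleeve_mid (a point): The centre of the sleeve: on its axis, 45 mm from either end.
- rack: Fixed blue rack: slanted V trough under the lower 70 mm of the sleeve, stop plate at its lower end; foot 120 x 70 x 8 mm. Origin: centre of the foot's underside; +x: the way the sleeve leans. Sleeve's lower end centre at (-30, 0, 36) mm. Above the foot it is at most 34 mm wide (y), so fingers pass down both sides of the sleeve; a straight pull up frees it.
- stand: Fixed assembly stand: grey round foot 96 mm in diameter and 12 mm high; dark boss 48 mm in diameter up to a height of 26 mm, whose flat top is the seat; steel spindle 20 mm in diameter from there up to 81 mm above the desk, its last 12 mm tapered to 10 mm. Origin: centre of the underside of the foot; z up along the spindle.
- seat (a point): The point on the spindle's axis at the height of the seat, 26 mm above the desk.
- mat: Fixed black rubber mat, 120 x 120 mm, 4 mm thick, flat on the desk. Origin: centre of its underside; x and y along its edges, z up.
- tape_roll: Blue roll of tape lying flat, 78 mm in diameter, 24 mm high. Bystander. Origin: centre of its underside.
- oil_bottle: White oil bottle with a red nozzle, standing, 37 mm in diameter, 109 mm high. Bystander. Origin: centre of its underside.
- hex_key_set: Orange folding hex key set lying on the desk, 38 x 100 x 23 mm (long along its y). Bystander. Origin: centre of its underside.
There are look-alikes about, which are no part of the job. Leave any orange or red look-alike of the ring alone.

How it is judged:
On the way, in this order (a step that is already met when the one before it is completed fails the run):
1. the ring lies flat on the seat round the spindle, released (z of ring_mid in the frame of stand between 0.034 and 0.04 m and horizontal distance between ring_mid and seat below 0.008 m and angle between the z axis of ring and the z axis of stand, either way round below 0.06 rad and contact force between the fingers and ring below 0.2 N and linear speed of ring below 0.02 m/s), for 0.2 s.
2. the sleeve stands upright on the mat, released (x of sleeve_mid in the frame of mat between -0.062 and 0.062 m and y of sleeve_mid in the frame of mat between -0.062 and 0.062 m and z of sleeve_mid in the frame of mat between 0.045 and 0.053 m and angle between the z axis of sleeve and the z axis of mat, either way round below 0.06 rad and contact force between the fingers and sleeve below 0.2 N and linear speed of sleeve below 0.02 m/s), for 0.2 s.
At the end, for the whole second after the job is handed in: Both parts round the spindle, each within 8 mm of its axis and 0.06 rad of square, at rest and released: the ring on the seat (its centre 34 to 40 mm above the underside of the stand), the sleeve standing on the ring (its centre at 89 to 97 mm) (all of step 1 and z of sleeve_mid in the frame of stand between 0.089 and 0.097 m and horizontal distance between sleeve_mid and seat below 0.008 m and angle between the z axis of sleeve and the z axis of stand, either way round below 0.06 rad and contact force between the fingers and sleeve below 0.2 N and linear speed of sleeve below 0.02 m/s); the robot touches nothing.
It fails at once if the tape roll is moved by more than 30 mm (distance of tape_roll from where it was at the start of the episode above 0.03 m).
It fails at once if the oil bottle is moved by more than 30 mm (distance of oil_bottle from where it was at the start of the episode above 0.03 m).
It fails at once if the hex key set is moved by more than 30 mm (distance of hex_key_set from where it was at the start of the episode above 0.03 m).
It fails at once if the ring falls along the spindle (faster than 0.6 m/s) (horizontal distance between ring_mid and seat below 0.015 m and z of ring_mid in the frame of stand below 0.09 m and linear speed of ring above 0.6 m/s).
It fails at once if the sleeve falls along the spindle (faster than 0.6 m/s) (horizontal distance between sleeve_mid and seat below 0.015 m and z of sleeve_mid in the frame of stand below 0.125 m and linear speed of sleeve above 0.6 m/s).
It also fails if it takes over 67 s, if anything falls off the work surface, if the arm or the gripper's body presses on something with over 40 N, if the wrist force passes 120 N, or if a joint passes its speed limit or range.

## Working session

There is one attempt and no reset: what is moved stays moved. The work goes in short steps, Python scripts to look and compute and a tool call to move; the robot and the scene stay as the last step left them, time stands still between calls to the robot, and variables do not carry over. Pictures are saved under pics/ and viewed, and the job is handed in when it is done.

Besides the shell and the picture viewer there is one more tool, called after "Call:" by a JSON object that holds its "api" and its "payload", one argument or row to a line. send_rows: Moves the arm, as the interface text tells. Its arguments: {"type":"object","properties":{"motion":{"type":"array"},"squeeze":{"type":"number"}},"required":["motion"]}

```bash
ls; mkdir -p pics
cat > h.py <<'E'
from workcell import *
import numpy as np, cv2
from scipy.spatial.transform import Rotation as R
def shot(name,fn):
    o=get_obs(); c=camera(name)
    cv2.imwrite(f'pics/{fn}.png',c['pixels'][:,:,::-1])
    np.savez(f'pics/{fn}.npz',pos=o['position'],rot=o['ee_rot'],**{k:np.array(v) for k,v in c.items()})
    return c,o
def load(fn): return np.load(f'pics/{fn}.npz')
def K(c):
    h,w=c['pixels'].shape[:2]; f=h/2/np.tan(np.radians(float(c['fovy']))/2)
    return np.array([[f,0,float(c['cx'])],[0,f,float(c['cy'])],[0,0,1]])
def camT(c): # cam->world
    if 'view' in c: return np.linalg.inv(c['view'])
    T=np.eye(4);T[:3,:3]=R.from_quat(c['rot']).as_matrix();T[:3,3]=c['pos'];return T@c['T_tool_cam']
def rays(c,uv):
    p=cv2.undistortPoints(np.array(uv,float).reshape(-1,1,2),K(c),np.array(c['dist_coeffs'],float)).reshape(-1,2)
    d=np.c_[p,np.ones(len(p))]; T=camT(c); return T[:3,3],d@T[:3,:3].T
def atz(c,uv,z):
    o,d=rays(c,uv); return o+d*((z-o[2])/d[:,2])[:,None]
def depthpts(c,uv):
    uv=np.array(uv,float).reshape(-1,2);o,d=rays(c,uv); z=c['range_z'][uv[:,1].round().astype(int),uv[:,0].round().astype(int)]
    return o+d*z[:,None]
E
python3 - <<'E'
from h import *
for n in ['top','side','wrist']:
    c,o=shot(n,n+'0'); print(n,c['fovy'],c['cx'],c['cy'],c['dist_coeffs']); 
    print(np.round(camT(load(n+'0')),3).tolist())
print(o)
E
```

```text
pics
top 55.91446146855602 278.87892614092107 209.87081879952447 [-0.11048244  0.          0.          0.          0.        ]
[[-0.004, -0.992, 0.125, 0.444], [-1.0, 0.004, -0.0, -0.069], [-0.0, -0.125, -0.992, 1.015], [0.0, 0.0, 0.0, 1.0]]
side 46.12059986824147 279.40779727793193 211.5542801773805 [-0.16212415  0.          0.          0.          0.        ]
[[-0.661, 0.572, -0.487, 1.132], [0.751, 0.498, -0.434, 0.441], [-0.006, -0.652, -0.758, 0.937], [0.0, 0.0, 0.0, 1.0]]
wrist 69.95294972444593 274.3026271485188 211.65573639241623 [0.01527569 0.         0.         0.         0.        ]
[[0.44, 0.858, 0.264, 0.208], [0.898, -0.42, -0.131, 0.594], [-0.001, 0.294, -0.956, 0.373], [0.0, 0.0, 0.0, 1.0]]
{'clock': 0.1, 'joint_pos': array([-1.13660098,  0.33281264, -0.06467104,  1.4608329 ,  0.02158699,
        1.34990224, -0.0885017 ]), 'joint_velocities': array([-0.00100552, -0.00152606, -0.00020529, -0.00181028,  0.00046264,
       -0.00045581, -0.00095177]), 'tau': array([ 1.41982444e-03, -6.26746774e+01,  4.90331941e-02, -3.92433143e+01,
        1.63468241e-02,  6.96901683e-03, -1.09674096e-05]), 'position': array([0.27554154, 0.56061963, 0.23060461]), 'ee_rot': array([ 0.68918027, -0.16018819,  0.16002299, -0.6883044 ]), 'ft_force': array([ 0.33428046, -0.23016961,  0.18815345]), 'torque': array([-0.0326126 ,  0.03065377, -0.04320273]), 'grip_width': 0.9998094579867305}
```

View pics/top0.png

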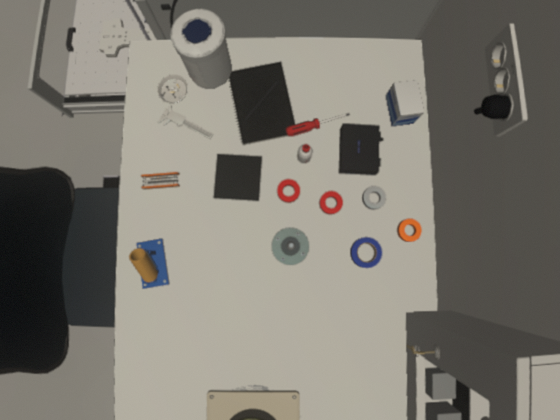

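View pics/side0.png

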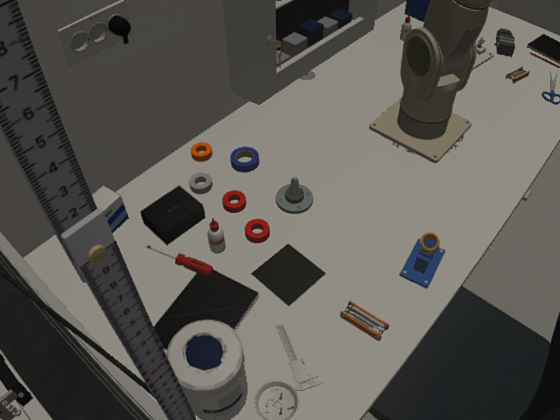

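View pics/wrist0.png

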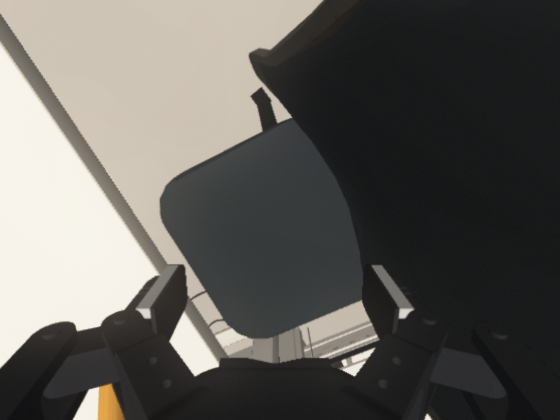

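Run:
```python
from h import *
for n,(r,c0) in {'top0':((120,290),(120,430)),'side0':((130,280),(180,460))}.items():
    im=cv2.imread(f'pics/{n}.png')
    cr=im[r[0]:r[1],c0[0]:c0[1]]
    s=800/cr.shape[1]; s=min(s,600/cr.shape[0]); print(n,s)
    cv2.imwrite(f'pics/{n}_c.png',cv2.resize(cr,None,fx=s,fy=s,interpolation=cv2.INTER_CUBIC))
t=load('top0')
for nm,uv,z in [('ring',(374,198),.022),('tape',(366,252),.024),('bottle',(305,152),.1),('hex',(160,180),.023),('mat',(238,177),.004),('spindle',(291,245),.081),('rackplate',(152,263),.008)]:
    print(nm,atz(t,[uv],z).round(3),depthpts(t,[uv]).round(3))
```

```text
top0 2.5806451612903225
side0 2.857142857142857
ring [[ 0.599 -0.313  0.022]] [[ 0.602 -0.317  0.002]]
tape [[ 0.461 -0.287  0.024]] [[ 0.462 -0.292  0.001]]
bottle [[ 0.698 -0.132  0.1  ]] [[ 0.703 -0.133  0.082]]
hex [[0.648 0.237 0.023]] [[0.649 0.238 0.019]]
mat [[0.658 0.037 0.004]] [[0.658 0.037 0.006]]
spindle [[ 0.478 -0.097  0.081]] [[ 0.478 -0.098  0.077]]
rackplate [[0.435 0.256 0.008]] [[0.435 0.244 0.045]]
```

View pics/top0_c.png

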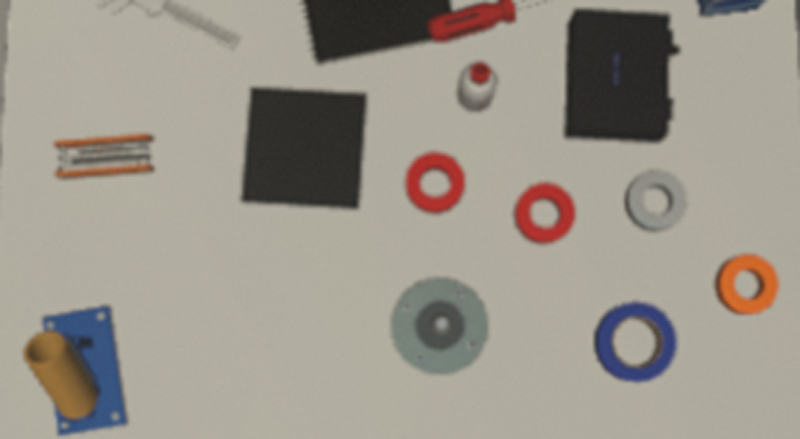

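View pics/side0_c.png

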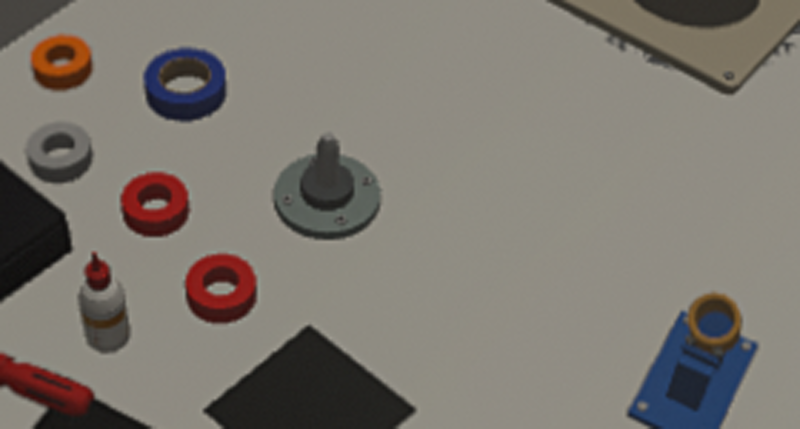

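```bash
cat >> h.py <<'E'
def tri(a,ua,b,ub):
    o1,d1=rays(a,[ua]);o2,d2=rays(b,[ub]);d1=d1[0]/np.linalg.norm(d1);d2=d2[0]/np.linalg.norm(d2)
    s=np.linalg.lstsq(np.c_[d1,-d2],o2-o1,rcond=None)[0];p,q=o1+s[0]*d1,o2+s[1]*d2
    return (p+q)/2,np.linalg.norm(p-q)
E
python3 - <<'E'
from h import *
t=load('top0');s=load('side0')
T=lambda x,y:(120+x/2.5806,120+y/2.5806)
S=lambda x,y:(180+x/2.857,130+y/2.857)
for n,a,b in [('ring top',(656,200),(61,142)),('spindle tip',(442,323),(327,137)),('foot',(439,326),(327,194)),('sleeve top',(45,347),(715,320)),
  ('tape',(636,342),(185,77)),('bottle nozzle',(480,71),(95,258)),('mat far',(366,94),(204,411)),('mat right',(358,208),(309,326)),('mat left near',(242,202),(414,411))]:
    p,g=tri(t,T(*a),s,S(*b)); print(n,p.round(4),round(g,4))
print(atz(t,[T(250,88),T(366,94),T(358,208),T(242,202)],.004).round(3))
print('rack',atz(t,[T(44,318),T(109,307),T(127,422),T(60,433)],.008).round(3))
print('rack side',atz(s,[S(687,313),S(757,345)],.008).round(3))
print(get_obs()['ee_rot'],R.from_quat(get_obs()['ee_rot']).as_matrix().round(3))
E
```

```text
ring top [ 0.5979 -0.3107  0.0228] 0.0056
spindle tip [ 0.4764 -0.0965  0.0777] 0.0044
foot [ 0.476  -0.0956  0.0055] 0.0048
sleeve top [0.4537 0.2626 0.1054] 0.0069
tape [ 0.4586 -0.2877  0.0187] 0.0048
bottle nozzle [ 0.7092 -0.1342  0.0971] 0.0016
mat far [ 0.7129 -0.023  -0.0016] 0.0048
mat right [ 0.5947 -0.015  -0.0007] 0.0053
mat left near [ 0.6022  0.1024 -0.0036] 0.0044
[[ 0.72   0.093  0.004]
 [ 0.713 -0.025  0.004]
 [ 0.596 -0.017  0.004]
 [ 0.602  0.099  0.004]]
rack [[0.486 0.297 0.008]
 [0.497 0.231 0.008]
 [0.383 0.21  0.008]
 [0.372 0.277 0.008]]
rack side [[0.38  0.222 0.008]
 [0.371 0.285 0.008]]
[ 0.68910587 -0.16018519  0.16003978 -0.68837568] [[ 0.897 -0.     0.441]
 [-0.441 -0.001  0.897]
 [ 0.    -1.    -0.001]]
```

```bash
cat >> h.py <<'E'
def ori(az,tilt=0): # jaw azimuth deg; tilt deg about tool z
    a=np.radians(az); z=np.array([np.cos(a),np.sin(a),0]);y=np.array([0,0,-1.]);x=np.cross(y,z)
    return R.from_matrix(np.c_[x,y,z])*R.from_rotvec([0,0,np.radians(tilt)])
def go(pos,az=None,tilt=0):
    o=get_obs();r=R.from_quat(o['ee_rot']);d=r.inv().apply(np.array(pos)-o['position'])
    q=ori(az,tilt) if az is not None else r
    w=(r.inv()*q).as_rotvec()
    print('now',o['clock'].__round__(2),o['position'].round(4),'shift',d.round(4),'rot',w.round(4),'n>=',max(np.linalg.norm(d)/.0417,np.linalg.norm(w)/.125).__round__(1))
E
python3 - <<'E'
from h import *
go([.58,-.311,.18],-60); print(get_obs()['position'])
E
```

```text
now 0.15 [0.2756 0.5607 0.2307] shift [ 0.6577  0.0514 -0.6479] rot [6.0000e-04 2.1612e+00 1.2000e-03] n>= 22.2
[0.27556152 0.56067315 0.23071737]
```

Call:
{"api": "send_rows", "payload": {
  "motion": [
    [100,0.658,0.03,-0.648,0,2.161,0],
    [100,0.658,0.03,-0.648,0,2.161,0],
    [100,0.658,0.03,-0.648,0,2.161,0],
    [100,0.658,0.03,-0.648,0,2.161,0],
    [100,0.658,0.03,-0.648,0,2.161,0],
    [100,0.658,0.03,-0.648,0,2.161,0],
    [100,0.658,0.03,-0.648,0,2.161,0],
    [100,0.658,0.03,-0.648,0,2.161,0],
    [100,0.658,0.03,-0.648,0,2.161,0],
    [100,0.658,0.03,-0.648,0,2.161,0]
  ],
  "squeeze": 60
}}

```text
clock: 0.98
position: [0.4131, 0.1658, 0.2177]
ee_rot: [-0.463, 0.534, -0.534, 0.463]
ft_force: [1.3, 0.5, 0.3]
grip_width: 0.998
```

Run:
```python
from h import *
go([.58,-.311,.18],-60); print(get_obs()['joint_pos'].round(2))
```

```text
now 0.98 [0.4131 0.1658 0.2177] shift [0.4483 0.0375 0.2327] rot [ 3.000e-04  9.051e-01 -4.000e-04] n>= 12.1
[-0.78 -0.07  0.28  1.94  0.02  1.27 -0.64]
```

Call:
{"api": "send_rows", "payload": {
  "motion": [
    [100,0.448,0.037,0.233,0,0.905,0],
    [100,0.448,0.037,0.233,0,0.905,0],
    [100,0.448,0.037,0.233,0,0.905,0],
    [100,0.448,0.037,0.233,0,0.905,0],
    [100,0.448,0.037,0.233,0,0.905,0],
    [100,0.448,0.037,0.233,0,0.905,0],
    [100,0.448,0.037,0.233,0,0.905,0],
    [100,0.448,0.037,0.233,0,0.905,0],
    [100,0.448,0.037,0.233,0,0.905,0],
    [100,0.448,0.037,0.233,0,0.905,0]
  ]
}}

```text
clock: 1.82
position: [0.5535, -0.2251, 0.187]
ee_rot: [-0.185, 0.682, -0.682, 0.185]
ft_force: [1.2, 0.2, -0.3]
grip_width: 0.997
```

Run:
```python
from h import *
go([.58,-.311,.18],-60); print(get_obs()['joint_pos'].round(2))
```

```text
now 1.82 [ 0.5535 -0.2251  0.187 ] shift [0.0206 0.007  0.0875] rot [ 0.      0.0069 -0.0002] n>= 2.2
[-0.24  0.35  0.69  1.63 -0.23  1.25 -0.55]
```

Call:
{"api": "send_rows", "payload": {
  "motion": [
    [100,0.02,0.007,0.087,0,0.007,0],
    [100,0.02,0.007,0.087,0,0.007,0],
    [100,0.02,0.007,0.087,0,0.007,0],
    [100,0.02,0.007,0.087,0,0.007,0],
    [100,0.02,0.007,0.087,0,0.007,0]
  ]
}}

```text
clock: 2.23
position: [0.5794, -0.3087, 0.1796]
ee_rot: [-0.183, 0.683, -0.683, 0.182]
ft_force: [-0.4, 0.5, 0.8]
grip_width: 1.004
```

Run:
```python
from h import *
c,o=shot('wrist','w1'); print(o['joint_pos'].round(2),o['position'],o['joint_velocities'].round(3))
```

```text
[-0.07  0.5   0.68  1.47 -0.32  1.29 -0.4 ] [ 0.57941158 -0.3087158   0.17959368] [-0.036 -0.028 -0.014  0.015  0.     0.001 -0.004]
```

View pics/w1.png

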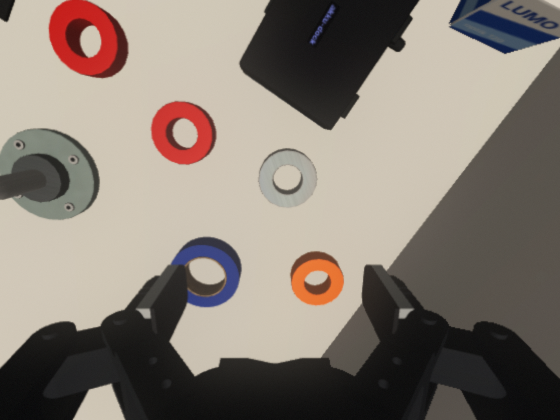

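Run:
```python
from h import *
c=load('w1'); print(camT(c).round(3))
for n,uv,z in [('ring',(288,179),.022),('orange',(317,278),.022),('tape',(207,272),.024),('stand foot',(47,174),.012),('red',(184,132),.022)]:
    print(n,atz(c,[uv],z).round(4),depthpts(c,[uv]).round(3))
```

```text
[[ 0.499 -0.828 -0.256  0.645]
 [-0.866 -0.477 -0.147 -0.271]
 [-0.001  0.295 -0.955  0.322]
 [ 0.     0.     0.     1.   ]]
ring [[ 0.6013 -0.3121  0.022 ]] [[ 0.598 -0.315 -0.001]]
orange [[ 0.5208 -0.3977  0.022 ]] [[ 0.512 -0.407  0.001]]
tape [[ 0.4671 -0.2875  0.024 ]] [[ 0.453 -0.289 -0.   ]]
stand foot [[ 0.4797 -0.0953  0.012 ]] [[ 0.487 -0.103  0.025]]
red [[ 0.5905 -0.2017  0.022 ]] [[ 0.586 -0.196 -0.001]]
```

Run:
```python
from h import *
go([.6005,-.312,.08],-60);go([.6005,-.312,.001],-60)
c=load('w1')
g=[(288+22*np.cos(a),179+22*np.sin(a)) for a in np.linspace(0,6.28,24)]
print(depthpts(c,g)[:,2].round(3))
```

```text
now 2.28 [ 0.5799 -0.3076  0.18  ] shift [-0.0157  0.1     0.0142] rot [ 0.0009 -0.0001 -0.0001] n>= 2.5
now 2.28 [ 0.5799 -0.3076  0.18  ] shift [-0.0157  0.179   0.0143] rot [ 0.0009 -0.0001 -0.0001] n>= 4.3
[0.022 0.021 0.024 0.022 0.021 0.022 0.021 0.022 0.022 0.023 0.022 0.022
 0.022 0.021 0.022 0.022 0.021 0.022 0.021 0.021 0.021 0.021 0.022 0.022]
```

Call:
{"api": "send_rows", "payload": {
  "motion": [
    [100,-0.016,0.09,0.014,0,0,0],
    [100,-0.016,0.12,0.014,0,0,0],
    [100,-0.016,0.15,0.014,0,0,0],
    [100,-0.016,0.15,0.014,0,0,0],
    [100,-0.016,0.15,0.014,0,0,0]
  ]
}}

```text
clock: 2.7
position: [0.5983, -0.3082, 0.0244]
ee_rot: [-0.186, 0.685, -0.68, 0.182]
ft_force: [-1.6, 1.2, -0.4]
grip_width: 1.0
```

Run:
```python
from h import *
go([.6005,-.312,.001],-60)
c,o=shot('wrist','w2'); go([.6005,-.312,.001],-60)
```

```text
now 2.7 [ 0.5983 -0.3082  0.0244] shift [-0.0001  0.0233  0.0045] rot [0.008  0.0021 0.0042] n>= 0.6
now 2.75 [ 0.5996 -0.3098  0.0282] shift [0.0003 0.0272 0.0025] rot [0.0045 0.0015 0.0023] n>= 0.7
```

View pics/w2.png

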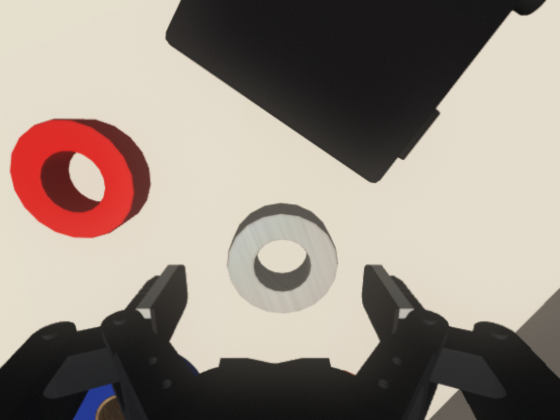

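Run:
```python
from h import *
c=load('w2'); c=dict(c); print(atz(c,[(283,258),(228,260),(338,260),(283,313)],.022).round(4))
o=get_obs();c['pos']=o['position'];c['rot']=o['ee_rot'];p=atz(c,[(283,258)],.022)[0];print(p)
go([p[0],p[1],.001],-60)
```

```text
[[ 0.605  -0.3098  0.022 ]
 [ 0.5892 -0.2852  0.022 ]
 [ 0.6188 -0.3355  0.022 ]
 [ 0.5757 -0.3272  0.022 ]]
[ 0.60472367 -0.3124449   0.022     ]
now 2.75 [ 0.5996 -0.3098  0.0282] shift [-0.0032  0.0272  0.005 ] rot [0.0045 0.0015 0.0023] n>= 0.7
```

Call:
{"api": "send_rows", "payload": {
  "motion": [
    [100,-0.003,0.015,0,0,0,0],
    [100,-0.003,0.029,0,0,0,0],
    [100,-0.003,0.029,0,0,0,0],
    [100,-0.003,0.029,0,0,0,0],
    [40,-0.003,0.029,0,0,0,0],
    [40,-0.003,0.029,0,0,0,0],
    [40,-0.003,0.029,0,0,0,0],
    [40,-0.003,0.029,0,0,0,0],
    [40,-0.003,0.029,0,0,0,0],
    [40,-0.003,0.029,0,0,0,0]
  ],
  "squeeze": 60
}}

```text
clock: 3.58
position: [0.6039, -0.3117, 0.0029]
ee_rot: [0.182, -0.683, 0.683, -0.183]
ft_force: [-1.0, 2.0, 7.4]
grip_width: 0.679
```

Run:
```python
from h import *
c,o=shot('wrist','w3'); o=get_obs(); print(o['position'],o['ft_force'],o['grip_width'])
```

```text
[ 0.60387313 -0.31167989  0.00291969] [-1.29977086  2.25754742  7.34527885] 0.6845872480771439
```

View pics/w3.png

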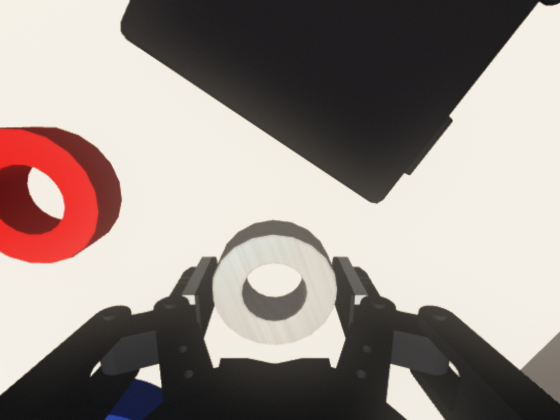

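Call:
{"api": "send_rows", "payload": {
  "motion": [
    [40,0,-0.003,0,0,0,0],
    [40,0,-0.01,0,0,0,0],
    [40,0,-0.03,0,0,0,0],
    [40,0,-0.06,0,0,0,0],
    [40,0,-0.09,0,0,0,0],
    [40,0,-0.12,0,0,0,0],
    [40,0,-0.12,0,0,0,0],
    [40,0,-0.12,0,0,0,0],
    [40,0,-0.12,0,0,0,0]
  ]
}}

```text
clock: 4.38
position: [0.6028, -0.3109, 0.1207]
ee_rot: [-0.183, 0.683, -0.683, 0.183]
ft_force: [0.2, -0.0, -3.0]
grip_width: 0.677
```

Run:
```python
from h import *
c,o=shot('wrist','w4'); o=get_obs(); print(o['position'],o['ft_force'],o['grip_width'],o['joint_pos'].round(2))
```

```text
[ 0.60253545 -0.31070192  0.12000207] [-0.14173937  0.72096601 -3.88357194] 0.673547274815539 [-0.04  0.6   0.65  1.46 -0.37  1.21 -0.39]
```

View pics/w4.png

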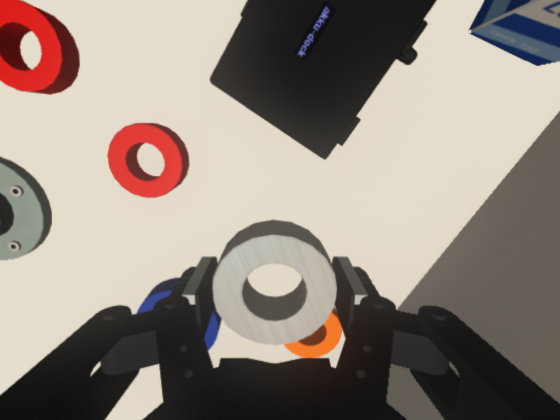

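Run:
```python
from h import *
c=dict(load('w4')); 
c2=dict(c); c2['pos']=np.zeros(3); c2['rot']=np.array([0,0,0,1.])
# tool coordinates: plane y=-0.020
o,d=rays(c2,[(275,280),(275,290),(213,288),(337,288),(275,344)]); print((o+d*((-.020-o[1])/d[:,1])[:,None]).round(4))
go([.45,-.17,.16],-20)
```

```text
[[-0.0047 -0.02    0.0004]
 [ 0.0005 -0.02    0.0005]
 [-0.0006 -0.02   -0.0282]
 [-0.0006 -0.02    0.0291]
 [ 0.0306 -0.02    0.0005]]
now 4.43 [ 0.6025 -0.3107  0.12  ] shift [ 0.0619 -0.0396 -0.1981] rot [ 2.200e-03 -6.989e-01  4.000e-04] n>= 5.6
```

Call:
{"api": "send_rows", "payload": {
  "motion": [
    [40,0.004,-0.02,-0.01,0,-0.04,0],
    [40,0.012,-0.035,-0.04,0,-0.13,0],
    [40,0.022,-0.04,-0.07,0,-0.24,0],
    [40,0.032,-0.04,-0.1,0,-0.35,0],
    [40,0.042,-0.04,-0.13,0,-0.46,0],
    [40,0.051,-0.04,-0.163,0,-0.57,0],
    [40,0.059,-0.04,-0.188,0,-0.66,0],
    [40,0.062,-0.04,-0.198,0,-0.699,0],
    [40,0.062,-0.04,-0.198,0,-0.699,0],
    [40,0.062,-0.04,-0.198,0,-0.699,0]
  ]
}}

```text
clock: 5.27
position: [0.4503, -0.1703, 0.1608]
ee_rot: [-0.406, 0.58, -0.579, 0.405]
ft_force: [0.7, -0.1, -2.3]
grip_width: 0.682
```

Call:
{"api": "send_rows", "payload": {
  "motion": [
    [40,0,0,0,0,0,0],
    [40,0,0,0,0,0,0]
  ]
}}

```text
clock: 5.43
position: [0.4509, -0.1714, 0.161]
ee_rot: [0.405, -0.58, 0.58, -0.405]
ft_force: [-0.1, -0.9, -2.9]
grip_width: 0.682
```

Run:
```python
from h import *
c,o=shot('wrist','w5'); print(o['position'],o['ft_force'],o['grip_width'],o['joint_pos'].round(2))
```

```text
[ 0.45094177 -0.17139424  0.16096512] [-0.10085684 -0.90127467 -2.94139092] 0.6819758057377178 [-0.28  0.06  0.57  1.95 -0.04  1.14 -0.04]
```

View pics/w5.png

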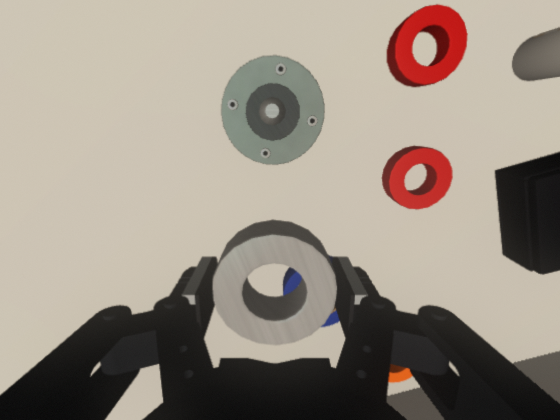

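Run:
```python
from h import *
c=dict(load('w5')); im=c['pixels'][30:200,190:360,::-1]
cv2.imwrite('pics/w5c.png',cv2.resize(im,None,fx=3.5,fy=3.5,interpolation=cv2.INTER_CUBIC))
for uv,z in [((272,111),.081),((273,109.5),.012),((272,111),.026)]: print(atz(c,[uv],z).round(4))
```

```text
[[ 0.4772 -0.0953  0.081 ]]
[[ 0.4785 -0.0927  0.012 ]]
[[ 0.4772 -0.0939  0.026 ]]
```

View pics/w5c.png

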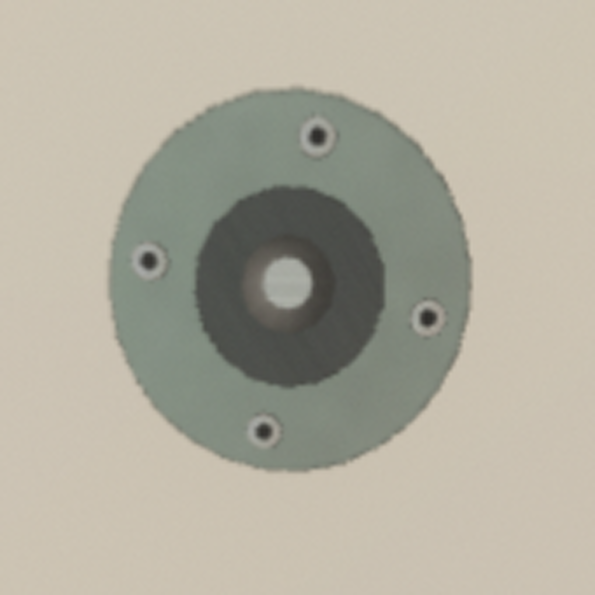

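Run:
```python
from h import *
go([.477,-.095,.10],-20)
```

```text
now 5.48 [ 0.4509 -0.1714  0.161 ] shift [-0.0808  0.0609 -0.0017] rot [ 0.0005 -0.0016  0.0009] n>= 2.4
```

Call:
{"api": "send_rows", "payload": {
  "motion": [
    [40,-0.02,0,-0.001,0,0,0],
    [40,-0.05,0,-0.002,0,0,0],
    [40,-0.075,0.01,-0.002,0,0,0],
    [40,-0.081,0.03,-0.002,0,0,0],
    [40,-0.081,0.05,-0.002,0,0,0],
    [40,-0.081,0.061,-0.002,0,0,0],
    [40,-0.081,0.061,-0.002,0,0,0],
    [40,-0.081,0.061,-0.002,0,0,0],
    [40,-0.081,0.061,-0.002,0,0,0]
  ]
}}

```text
clock: 6.23
position: [0.4771, -0.0946, 0.1012]
ee_rot: [0.405, -0.579, 0.58, -0.406]
ft_force: [0.0, 1.0, -1.8]
grip_width: 0.679
```

Run:
```python
from h import *
c,o=shot('wrist','w6'); go([.477,-.095,.028],-20); print(o['ft_force'])
shot('side','s6')
im=cv2.imread('pics/s6.png')[120:260,220:380];cv2.imwrite('pics/s6c.png',cv2.resize(im,None,fx=4,fy=4,interpolation=cv2.INTER_CUBIC))
```

```text
now 6.28 [ 0.4772 -0.0945  0.1014] shift [ 0.0006  0.0734 -0.0001] rot [-0.0016 -0.001  -0.0005] n>= 1.8
[ 0.03155069  0.97431212 -1.75975206]
```

View pics/w6.png

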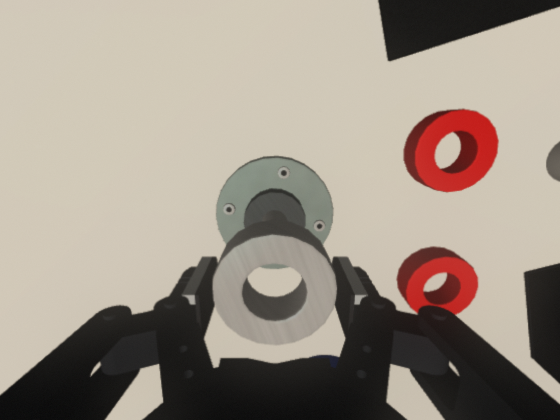

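View pics/s6c.png

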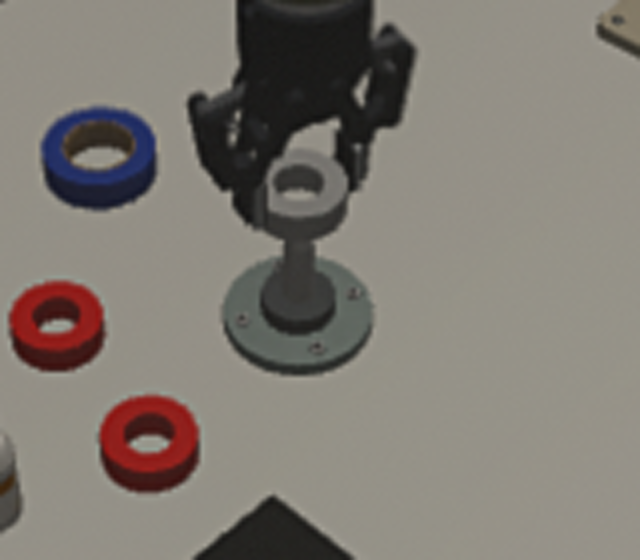

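Call:
{"api": "send_rows", "payload": {
  "motion": [
    [40,0,0.008,0,0,0,0],
    [40,0,0.016,0,0,0,0],
    [40,0,0.024,0,0,0,0],
    [40,0,0.032,0,0,0,0],
    [40,0,0.04,0,0,0,0],
    [40,0,0.04,0,0,0,0]
  ]
}}

```text
clock: 6.83
position: [0.4752, -0.0938, 0.0584]
ee_rot: [-0.406, 0.58, -0.579, 0.405]
ft_force: [0.0, 0.7, -2.3]
grip_width: 0.682
```

Call:
{"api": "send_rows", "payload": {
  "motion": [
    [40,0,0.008,0,0,0,0],
    [40,0,0.016,0,0,0,0],
    [40,0,0.024,0,0,0,0],
    [40,0,0.028,0,0,0,0],
    [40,0,0.028,0,0,0,0],
    [40,0,0.028,0,0,0,0]
  ]
}}

```text
clock: 7.33
position: [0.4763, -0.0939, 0.0321]
ee_rot: [-0.406, 0.579, -0.579, 0.405]
ft_force: [0.3, 0.1, -2.4]
grip_width: 0.682
```

Run:
```python
from h import *
o=get_obs();print(o['position'],o['ft_force'],o['joint_velocities'].round(3))
```

```text
[ 0.47634288 -0.09392024  0.03210873] [ 0.25721323  0.09288058 -2.35374745] [ 0.001 -0.012  0.003 -0.007  0.003  0.003 -0.003]
```

Call:
{"api": "send_rows", "payload": {
  "motion": [
    [40,0,0.002,0,0,0,0],
    [40,0,0.004,0,0,0,0],
    [40,0,0.004,0,0,0,0],
    [40,0,0.004,0,0,0,0]
  ]
}}

```text
clock: 7.67
position: [0.477, -0.0939, 0.0289]
ee_rot: [0.405, -0.579, 0.579, -0.406]
ft_force: [-2.2, -0.2, 3.6]
grip_width: 0.679
```

Call:
{"api": "send_rows", "payload": {
  "motion": [
    [60,0,0.004,0,0,0,0],
    [75,0,0.003,0,0,0,0],
    [85,0,0.0,0,0,0,0],
    [100,0,0,0,0,0,0],
    [100,0,0,0,0,0,0],
    [100,0,0,0,0,0,0]
  ]
}}

```text
clock: 8.17
position: [0.4765, -0.0938, 0.0282]
ee_rot: [-0.406, 0.579, -0.579, 0.406]
ft_force: [0.1, 0.2, -0.4]
grip_width: 0.999
```

Run:
```python
from h import *
c,o=shot('wrist','w7'); print(o['position'],o['ft_force'],o['grip_width'])
```

```text
[ 0.47646629 -0.0938003   0.0281772 ] [ 0.12925315  0.16164782 -0.36891653] 0.9990219940840288
```

View pics/w7.png

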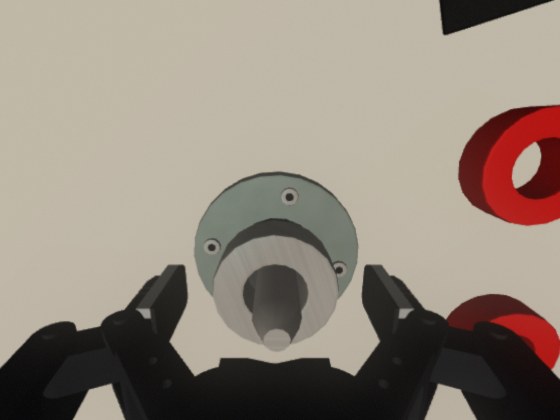

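Run:
```python
from h import *
go([.43,.253,.22],-80)
```

```text
now 8.22 [ 0.4764 -0.0938  0.0281] shift [-0.3101 -0.1919 -0.1622] rot [2.0000e-04 1.0473e+00 1.0000e-04] n>= 9.6
```

Call:
{"api": "send_rows", "payload": {
  "motion": [
    [100,0,-0.02,0,0,0,0],
    [100,0,-0.06,0,0,0,0],
    [100,0,-0.1,0,0,0,0],
    [100,-0.03,-0.13,-0.015,0,0.08,0],
    [100,-0.06,-0.15,-0.03,0,0.18,0],
    [100,-0.09,-0.17,-0.046,0,0.3,0],
    [100,-0.12,-0.185,-0.062,0,0.42,0],
    [100,-0.155,-0.192,-0.08,0,0.54,0],
    [100,-0.19,-0.192,-0.098,0,0.66,0],
    [100,-0.225,-0.192,-0.116,0,0.78,0]
  ]
}}

```text
clock: 9.05
position: [0.4469, 0.1404, 0.2209]
ee_rot: [-0.176, 0.685, -0.684, 0.177]
ft_force: [1.4, 0.2, 0.4]
grip_width: 1.0
```

Run:
```python
from h import *
go([.43,.253,.22],-80);print(get_obs()['joint_pos'].round(2))
```

```text
now 9.05 [0.4469 0.1404 0.2209] shift [-0.0397  0.0009 -0.1067] rot [ 0.0004  0.3304 -0.0017] n>= 2.7
[-0.66 -0.02  0.25  1.89  0.    1.27 -1.47]
```

Call:
{"api": "send_rows", "payload": {
  "motion": [
    [100,-0.014,0,-0.037,0,0.11,0],
    [100,-0.028,0,-0.074,0,0.22,0],
    [100,-0.04,0,-0.107,0,0.32,0],
    [100,-0.04,0,-0.107,0,0.33,0],
    [100,-0.04,0,-0.107,0,0.33,0],
    [100,-0.04,0,-0.107,0,0.33,0]
  ]
}}

```text
clock: 9.55
position: [0.4297, 0.2511, 0.2197]
ee_rot: [0.064, -0.704, 0.704, -0.064]
ft_force: [0.6, -0.3, 0.4]
grip_width: 1.002
```

Run:
```python
from h import *
c,o=shot('wrist','w8'); print(o['position'],o['joint_pos'].round(2),R.from_quat(o['ee_rot']).as_matrix().round(3))
```

```text
[0.42972587 0.251078   0.21966416] [-0.77  0.05  0.15  1.81 -0.01  1.27 -2.  ] [[-0.984 -0.     0.181]
 [-0.181 -0.001 -0.984]
 [ 0.    -1.     0.001]]
```

View pics/w8.png

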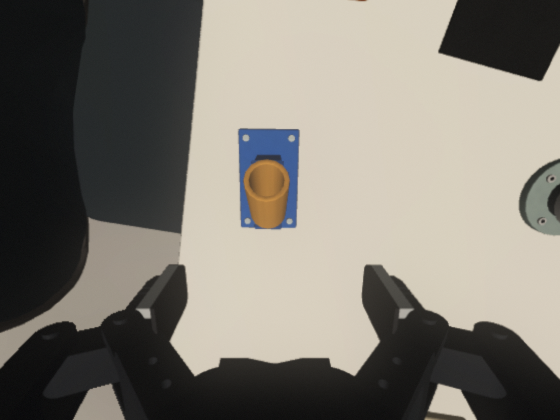

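Run:
```python
from h import *
c=dict(load('w8')); cr=atz(c,[(239,129),(299.5,129),(297,229),(241,229)],.008);print(cr.round(4),cr.mean(0).round(4))
a=cr[0]-cr[3]+cr[1]-cr[2];print('yaw',np.degrees(np.arctan2(a[1],a[0])))
print('sleeve top',atz(c,[(266.5,182)],.1097).round(4))
im=c['pixels'][110:250,200:340,::-1];cv2.imwrite('pics/w8c.png',cv2.resize(im,None,fx=4,fy=4,interpolation=cv2.INTER_CUBIC))
u=np.radians(10.2);ctr=cr.mean(0);x=np.array([np.cos(u),np.sin(u),0]);L=np.array([ctr[0],ctr[1],0])-.03*x+[0,0,.036]
ax=x*np.sin(np.radians(35))+[0,0,np.cos(np.radians(35))]
print('low',L,'top',L+.09*ax,'grip55',L+.055*ax)
```

```text
[[0.4858 0.302  0.008 ]
 [0.4983 0.2344 0.008 ]
 [0.3791 0.2124 0.008 ]
 [0.3664 0.2817 0.008 ]] [0.4324 0.2576 0.008 ]
yaw 10.036683893055026
sleeve top [[0.4521 0.2618 0.1097]]
low [0.40285855 0.25229243 0.036     ] top [0.45366458 0.26143388 0.10972368] grip55 [0.43390668 0.25787887 0.08105336]
```

View pics/w8c.png

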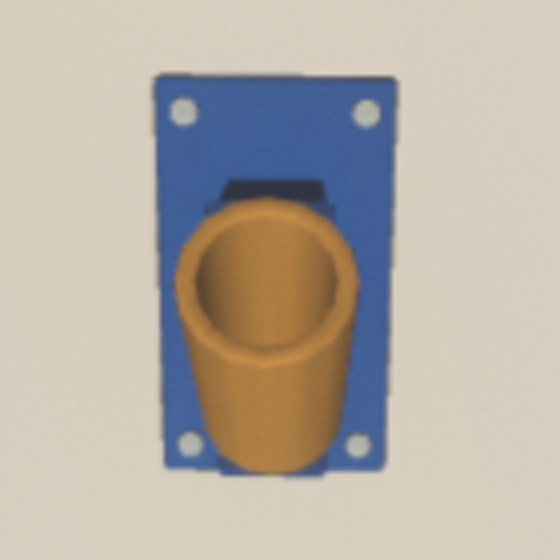

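Run:
```python
from h import *
go([.434,.258,.061],-80)
```

```text
now 9.6 [0.43   0.2505 0.2198] shift [-0.0053  0.1588 -0.0067] rot [-0.0005  0.0059  0.0002] n>= 3.8
```

Call:
{"api": "send_rows", "payload": {
  "motion": [
    [100,-0.005,0.03,-0.007,0,0,0],
    [100,-0.005,0.06,-0.007,0,0,0],
    [100,-0.005,0.09,-0.007,0,0,0],
    [100,-0.005,0.12,-0.007,0,0,0],
    [100,-0.005,0.14,-0.007,0,0,0],
    [100,-0.005,0.158,-0.007,0,0,0],
    [100,-0.005,0.158,-0.007,0,0,0],
    [100,-0.005,0.158,-0.007,0,0,0],
    [100,-0.005,0.158,-0.007,0,0,0]
  ]
}}

```text
clock: 10.35
position: [0.4343, 0.2592, 0.0633]
ee_rot: [-0.063, 0.704, -0.704, 0.064]
ft_force: [0.3, 0.1, -0.6]
grip_width: 1.002
```

Run:
```python
from h import *
c,o=shot('wrist','w9'); print(o['position'],o['ft_force'])
shot('side','s9'); im=cv2.imread('pics/s9.png')[200:320,360:500];cv2.imwrite('pics/s9c.png',cv2.resize(im,None,fx=4.5,fy=4.5,interpolation=cv2.INTER_CUBIC))
```

```text
[0.43425765 0.25915142 0.06331919] [ 0.32696087  0.13675303 -0.57930585]
```

View pics/w9.png

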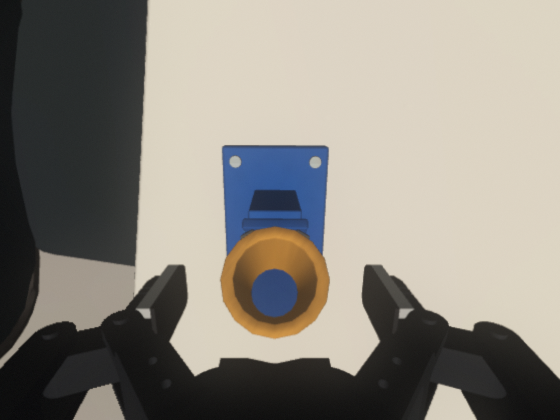

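View pics/s9c.png

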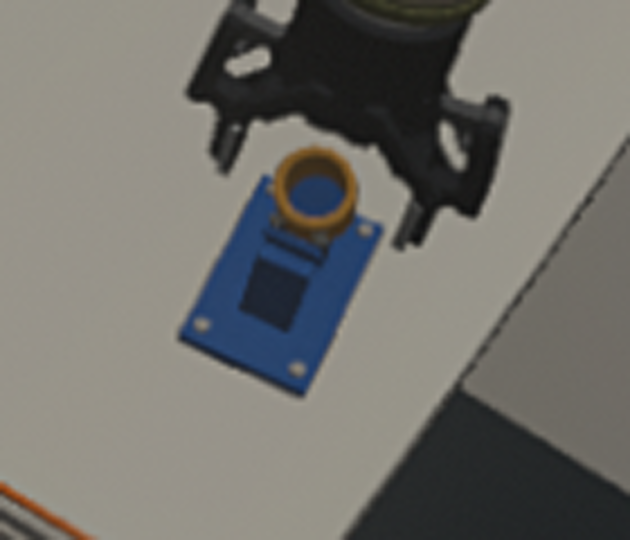

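Call:
{"api": "send_rows", "payload": {
  "motion": [
    [15,0,0,0,0,0,0],
    [15,0,0,0,0,0,0],
    [15,0,0,0,0,0,0],
    [15,0,0,0,0,0,0],
    [15,0,0,0,0,0,0],
    [15,0,0,0,0,0,0],
    [15,0,0,0,0,0,0],
    [15,0,0,0,0,0,0]
  ],
  "squeeze": 70
}}

```text
clock: 11.12
position: [0.4335, 0.2592, 0.0626]
ee_rot: [0.064, -0.704, 0.704, -0.064]
ft_force: [-1.1, -2.1, 6.9]
grip_width: 0.454
```

Call:
{"api": "send_rows", "payload": {
  "motion": [
    [15,0,-0.005,0,0,0,0],
    [15,0,-0.015,0,0,0,0],
    [15,0,-0.03,0,0,0,0],
    [15,0,-0.05,0,0,0,0],
    [15,0,-0.07,0,0,0,0],
    [15,0,-0.09,0,0,0,0],
    [15,0,-0.1,0,0,0,0],
    [15,0,-0.1,0,0,0,0]
  ]
}}

```text
clock: 11.78
position: [0.4344, 0.2602, 0.1647]
ee_rot: [-0.063, 0.705, -0.703, 0.065]
ft_force: [0.2, -0.3, -2.8]
grip_width: 0.452
```

Run:
```python
from h import *
c,o=shot('wrist','w10'); print(o['position'],o['ft_force'],o['joint_pos'].round(2))
shot('side','s10'); im=cv2.imread('pics/s10.png')[160:310,350:520];cv2.imwrite('pics/s10c.png',cv2.resize(im,None,fx=4,fy=4,interpolation=cv2.INTER_CUBIC))
```

```text
[0.434373   0.26019797 0.16465852] [ 0.1741748  -0.2815696  -2.80876817] [-0.77  0.12  0.15  1.87 -0.02  1.15 -2.  ]
```

View pics/w10.png

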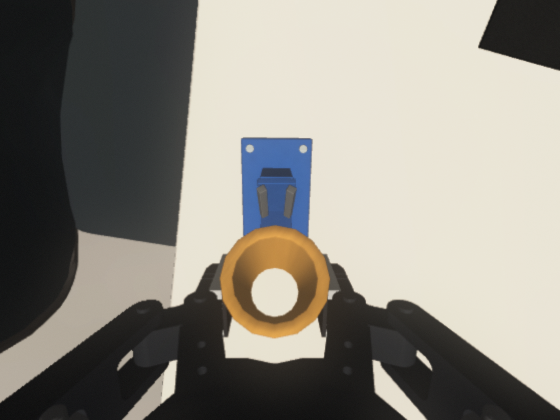

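View pics/s10c.png

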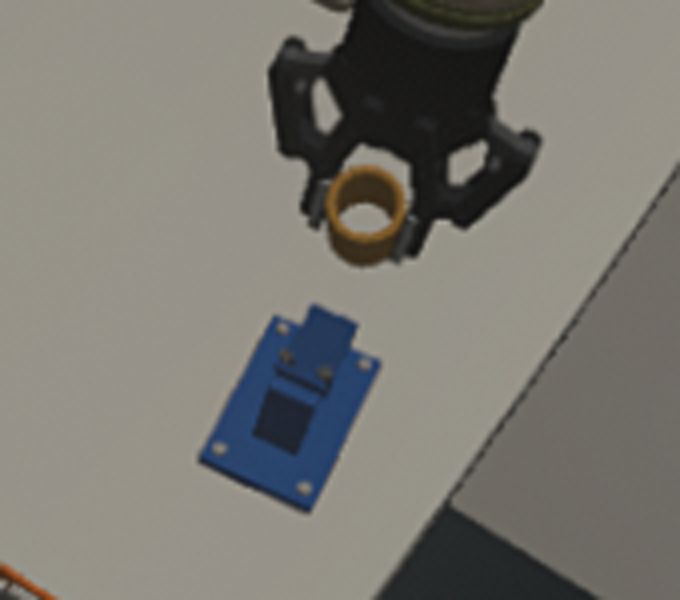

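Run:
```python
from h import *
q=ori(-80,35); off=q.apply([.0313,.0266,.0015])
p=np.array([.655,.037,.004])-off; print('final TCP',p, off)
go(p+[0,0,.08],-80,35)
```

```text
final TCP [0.66496412 0.04028008 0.04374239] [-0.00996412 -0.00328008 -0.03974239]
now 11.88 [0.4331 0.2593 0.1617] shift [-0.1887  0.0379  0.2572] rot [0.0019 0.006  0.6109] n>= 7.7
```

Call:
{"api": "send_rows", "payload": {
  "motion": [
    [15,-0.008,-0.01,0.01,0,0,0.02],
    [15,-0.025,-0.015,0.035,0,0,0.08],
    [15,-0.045,-0.015,0.063,0,0,0.15],
    [15,-0.068,-0.01,0.093,0,0,0.22],
    [15,-0.091,-0.005,0.125,0,0,0.3],
    [15,-0.114,0.005,0.157,0,0,0.38],
    [15,-0.138,0.015,0.189,0,0,0.46],
    [15,-0.162,0.025,0.22,0,0.003,0.53],
    [15,-0.18,0.034,0.245,0,0.006,0.59],
    [15,-0.189,0.038,0.257,0,0.006,0.611]
  ]
}}

```text
clock: 12.72
position: [0.6653, 0.0344, 0.1214]
ee_rot: [0.155, 0.689, -0.655, 0.269]
ft_force: [-0.7, 0.6, -2.9]
grip_width: 0.453
```

Call:
{"api": "send_rows", "payload": {
  "motion": [
    [15,0,0,0,0,0,0],
    [15,0,0,0,0,0,0],
    [15,0,0,0,0,0,0]
  ]
}}

```text
clock: 12.97
position: [0.665, 0.0407, 0.1238]
ee_rot: [0.152, 0.691, -0.653, 0.27]
ft_force: [-0.5, 0.6, -2.4]
grip_width: 0.454
```

Run:
```python
from h import *
c,o=shot('wrist','w11'); print(o['position'],o['ft_force'],o['joint_pos'].round(2))
go([.665,.040,.124],-80,35)
shot('side','s11'); im=cv2.imread('pics/s11.png')[140:320,200:400];cv2.imwrite('pics/s11c.png',cv2.resize(im,None,fx=3.3,fy=3.3,interpolation=cv2.INTER_CUBIC))
shot('top','t11'); im=cv2.imread('pics/t11.png')[120:260,170:310];cv2.imwrite('pics/t11c.png',cv2.resize(im,None,fx=3.3,fy=3.3,interpolation=cv2.INTER_CUBIC))
```

```text
[0.66498107 0.04074949 0.12384082] [-0.52860023  0.55812514 -2.39781892] [-0.38  0.17  0.29  2.06 -0.29  0.32 -1.26]
now 13.02 [0.6652 0.0414 0.1243] shift [0.0005 0.     0.0013] rot [0.0025 0.0006 0.0002] n>= 0.0
```

View pics/w11.png

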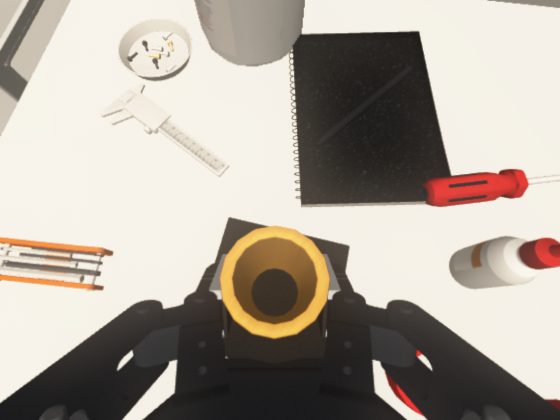

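View pics/s11c.png

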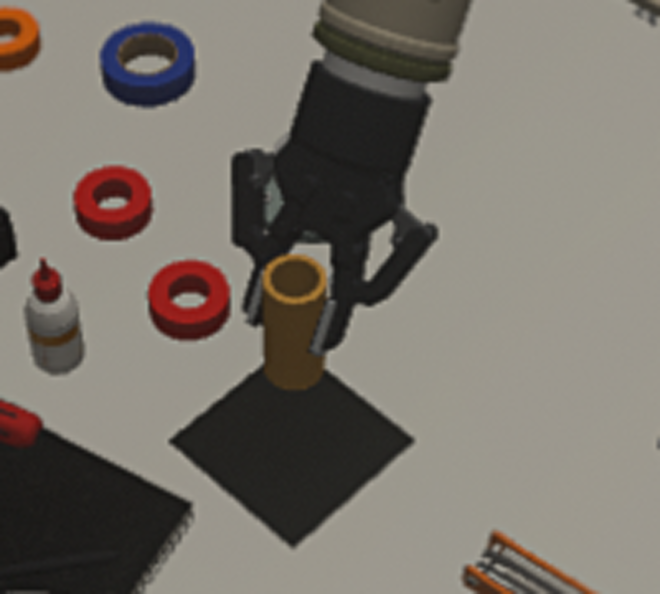

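View pics/t11c.png

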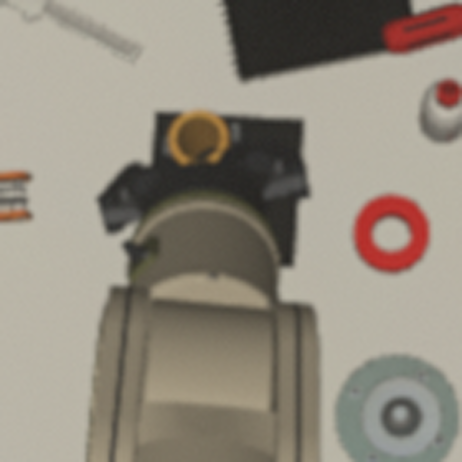

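```bash
cat > fit.py <<'E'
from h import *
def proj(c,P):
    T=np.linalg.inv(camT(c)); Pc=P@T[:3,:3].T+T[:3,3]
    return cv2.projectPoints(Pc,np.zeros(3),np.zeros(3),K(c),np.array(c['dist_coeffs'],float))[0].reshape(-1,2)
def circ(cen,ax,r,n=72):
    a=np.cross(ax,[0,0,1.] if abs(ax[2])<.9 else [1.,0,0]);a/=np.linalg.norm(a);b=np.cross(ax,a);t=np.linspace(0,2*np.pi,n)
    return cen+r*(np.cos(t)[:,None]*a+np.sin(t)[:,None]*b)
def overlay(c,fn,low,ax,crop,s):
    im=np.ascontiguousarray(c['pixels'][:,:,::-1]);im=im[crop[1]:crop[3],crop[0]:crop[2]];im=cv2.resize(im,None,fx=s,fy=s,interpolation=cv2.INTER_CUBIC)
    for cen,r,col in [(low,.015,(255,0,0)),(low,.02,(255,255,0)),(low+.09*ax,.02,(0,255,0)),(low+.09*ax,.015,(0,0,255))]:
        p=proj(c,circ(cen,ax,r)); p=((p-np.array(crop[:2])+.5)*s-.5).round().astype(int); cv2.polylines(im,[p.reshape(-1,1,2)],True,col,1)
    cv2.imwrite(f'pics/{fn}.png',im)
E
python3 - <<'E'
from fit import *
c=dict(load('w11'));q=R.from_quat(c['rot'])
low=c['pos']+q.apply([.0313,.0266,.0015]);ax=np.array([0,0,1.])
print(low)
overlay(c,'ow11',low,ax,(200,200,350,380),3.2)
s=dict(load('s11'));overlay(s,'os11',low,ax,(250,200,340,290),6)
E
```

```text
[0.65496917 0.03751344 0.08410683]
```

View pics/ow11.png

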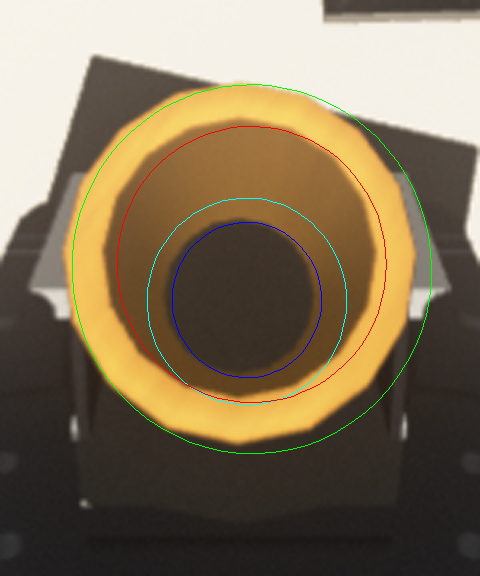

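View pics/os11.png

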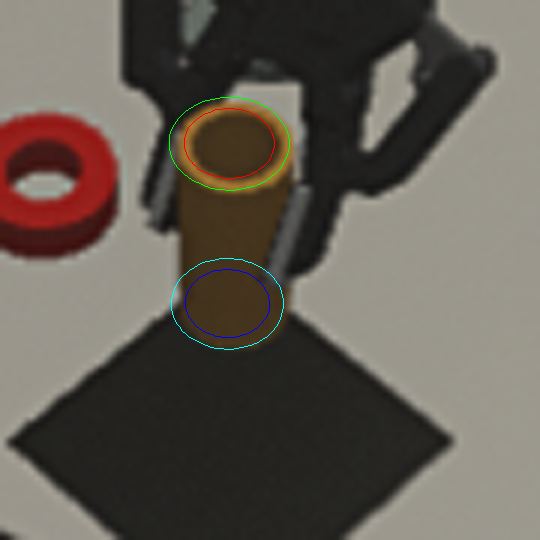

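Call:
{"api": "send_rows", "payload": {
  "motion": [
    [15,0.006,0.008,0,0,0,0],
    [15,0.014,0.02,0,0,0,0],
    [15,0.022,0.032,0,0,0,0],
    [15,0.03,0.043,0,0,0,0],
    [15,0.036,0.051,0,0,0,0],
    [15,0.039,0.0557,0,0,0,0],
    [15,0.039,0.0557,0,0,0,0],
    [15,0.039,0.0557,0,0,0,0]
  ]
}}

```text
clock: 13.78
position: [0.6654, 0.0407, 0.056]
ee_rot: [0.153, 0.691, -0.653, 0.271]
ft_force: [0.0, -0.2, -3.0]
grip_width: 0.456
```

Run:
```python
from fit import *
o=get_obs();print(o['position'],o['ft_force'])
s,_=shot('side','s12');s=dict(load('s12'));q=R.from_quat(s['rot']);low=s['pos']+q.apply([.0313,.0266,0])-[0,0,.002]
print(low);overlay(s,'os12',low,np.array([0,0,1.]),(250,200,340,290),6)
```

```text
[0.66541751 0.04072479 0.05600283] [ 0.0057102  -0.2472226  -2.99648507]
[0.65518239 0.03898856 0.01426019]
```

View pics/os12.png

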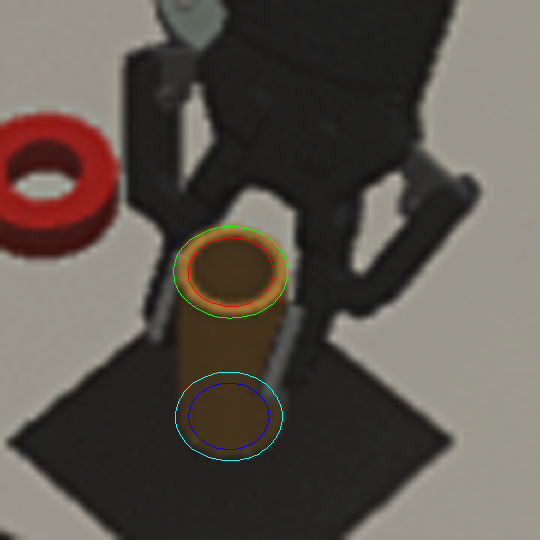

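Call:
{"api": "send_rows", "payload": {
  "motion": [
    [15,0.002,0.003,0,0,0,0],
    [15,0.004,0.0057,0,0,0,0],
    [15,0.0046,0.0066,0,0,0,0],
    [15,0.0052,0.0074,0,0,0,0],
    [15,0.0052,0.0074,0,0,0,0]
  ]
}}

```text
clock: 14.25
position: [0.6653, 0.0406, 0.0468]
ee_rot: [0.153, 0.691, -0.653, 0.27]
ft_force: [0.4, -0.2, -2.8]
grip_width: 0.458
```

Call:
{"api": "send_rows", "payload": {
  "motion": [
    [15,0.0006,0.0008,0,0,0,0],
    [15,0.0012,0.0016,0,0,0,0],
    [15,0.0012,0.0016,0,0,0,0]
  ]
}}

```text
clock: 14.5
position: [0.6653, 0.0407, 0.0448]
ee_rot: [0.153, 0.691, -0.653, 0.271]
ft_force: [-0.1, 1.1, -2.2]
grip_width: 0.454
```

Call:
{"api": "send_rows", "payload": {
  "motion": [
    [15,0.0006,0.0008,0,0,0,0],
    [15,0.0009,0.0012,0,0,0,0],
    [15,0.0009,0.0012,0,0,0,0]
  ]
}}

```text
clock: 14.75
position: [0.6653, 0.0406, 0.0434]
ee_rot: [0.153, 0.691, -0.653, 0.271]
ft_force: [-0.0, 0.5, -2.4]
grip_width: 0.457
```

Call:
{"api": "send_rows", "payload": {
  "motion": [
    [15,0.0006,0.0008,0,0,0,0],
    [15,0.0011,0.0016,0,0,0,0],
    [15,0.0011,0.0016,0,0,0,0]
  ]
}}

```text
clock: 15.0
position: [0.6664, 0.0408, 0.0433]
ee_rot: [0.154, 0.691, -0.652, 0.272]
ft_force: [-4.4, 0.1, 8.2]
grip_width: 0.453
```

Call:
{"api": "send_rows", "payload": {
  "motion": [
    [15,-0.0004,-0.0006,0,0,0,0],
    [15,-0.0004,-0.0006,0,0,0,0],
    [60,-0.0004,-0.0006,0,0,0,0],
    [100,-0.0004,-0.0006,0,0,0,0],
    [100,-0.0004,-0.0006,0,0,0,0],
    [100,-0.0004,-0.0006,0,0,0,0],
    [100,-0.0004,-0.0006,0,0,0,0]
  ]
}}

```text
clock: 15.58
position: [0.6652, 0.0406, 0.0422]
ee_rot: [0.153, 0.691, -0.653, 0.27]
ft_force: [0.7, -0.2, 1.2]
grip_width: 0.999
```

Run:
```python
from fit import *
c,o=shot('wrist','w13');print(o['position'],o['ft_force'],o['grip_width'])
s,_=shot('side','s13');s=dict(load('s13'))
low=np.array([.655,.039,.004]);overlay(s,'os13',low,np.array([0,0,1.]),(250,200,340,290),6)
```

```text
[0.66522341 0.04064484 0.04216054] [ 0.68647047 -0.18090566  1.15168985] 0.9994215170654083
```

View pics/os13.png

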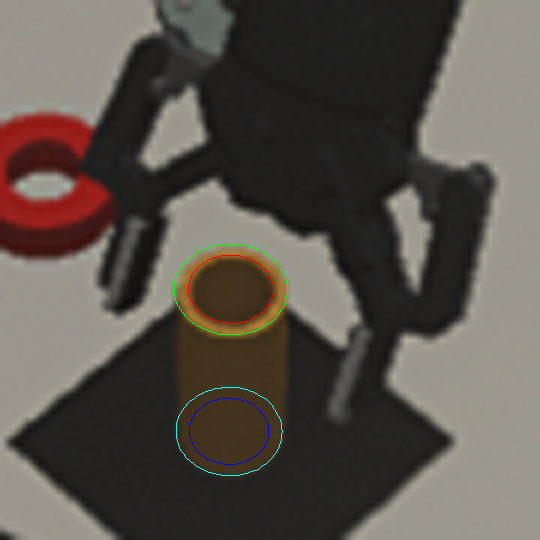

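View pics/w13.png

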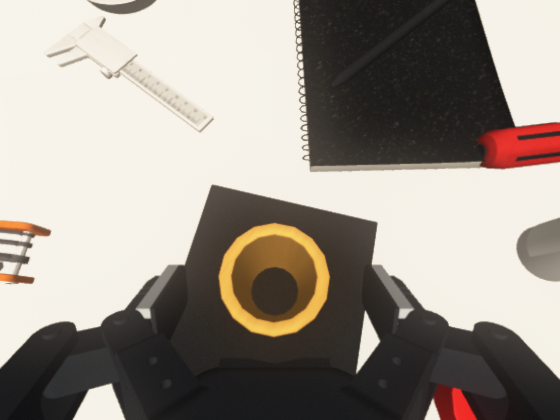

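Call:
{"api": "send_rows", "payload": {
  "motion": [
    [100,0,-0.01,0,0,0,0],
    [100,0,-0.03,0,0,0,0],
    [100,0,-0.06,0,0,0,0],
    [100,0,-0.1,0,0,0,0],
    [100,0,-0.13,0,0,0,0],
    [100,0,-0.13,0,0,0,0],
    [100,0,-0.13,0,0,0,0]
  ]
}}

```text
clock: 16.27
position: [0.5923, 0.028, 0.1511]
ee_rot: [0.154, 0.691, -0.652, 0.272]
ft_force: [0.2, -0.4, -0.4]
grip_width: 0.995
```

Run:
```python
from fit import *
go([.645,.039,.20],-80)
c,o=shot('wrist','w14');print(o['position'],o['ft_force'],o['joint_pos'].round(2))
s,_=shot('side','s14');s=dict(load('s14'))
low=np.array([.655,.039,.004]);overlay(s,'os14',low,np.array([0,0,1.]),(250,200,340,290),6)
```

```text
now 16.27 [0.5923 0.028  0.1511] shift [-0.0722 -0.0089 -0.0018] rot [ 3.100e-03  2.000e-04 -6.152e-01] n>= 4.9
[0.59233525 0.02798323 0.15107038] [ 0.23146626 -0.43576661 -0.43621536] [-0.46 -0.04  0.36  2.21 -0.09  0.36 -1.41]
```

View pics/os14.png

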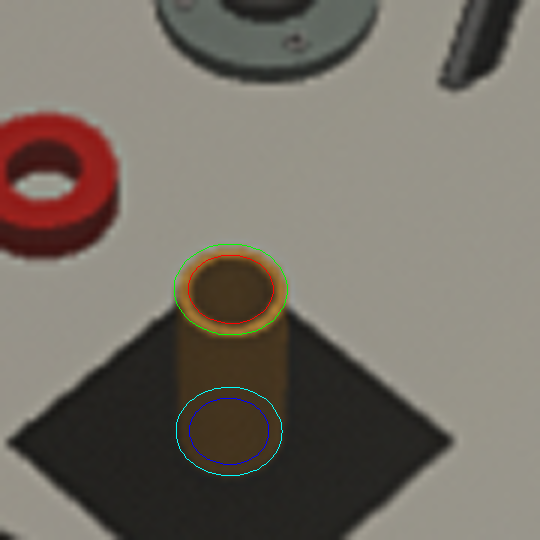

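Call:
{"api": "send_rows", "payload": {
  "motion": [
    [100,-0.014,-0.003,0,0,0,-0.1],
    [100,-0.029,-0.005,-0.001,0.001,0,-0.22],
    [100,-0.044,-0.007,-0.001,0.002,0,-0.34],
    [100,-0.058,-0.009,-0.002,0.003,0,-0.46],
    [100,-0.068,-0.009,-0.002,0.003,0,-0.56],
    [100,-0.072,-0.009,-0.002,0.003,0,-0.615],
    [100,-0.072,-0.009,-0.002,0.003,0,-0.615],
    [100,-0.072,-0.009,-0.002,0.003,0,-0.615],
    [100,-0.072,-0.009,-0.002,0.003,0,-0.615]
  ]
}}

```text
clock: 17.12
position: [0.6439, 0.0382, 0.1957]
ee_rot: [0.063, -0.704, 0.705, -0.06]
ft_force: [-0.1, 0.3, -0.2]
grip_width: 1.001
```

Run:
```python
from fit import *
c,o=shot('wrist','w15');print(o['position'],o['ft_force'],o['joint_pos'].round(2))
c=dict(load('w15'))
low=np.array([.655,.039,.004]);overlay(c,'ow15',low,np.array([0,0,1.]),(180,100,380,300),3)
go([.655,.039,.045],-80)
```

```text
[0.64390871 0.03820119 0.19567285] [-0.1257509   0.27292079 -0.21866315] [-0.42  0.41  0.39  1.47 -0.16  1.3  -1.42]
now 17.17 [0.6437 0.0382 0.1964] shift [-0.0119  0.1513  0.0011] rot [-0.0007 -0.0012  0.0044] n>= 3.6
```

View pics/ow15.png

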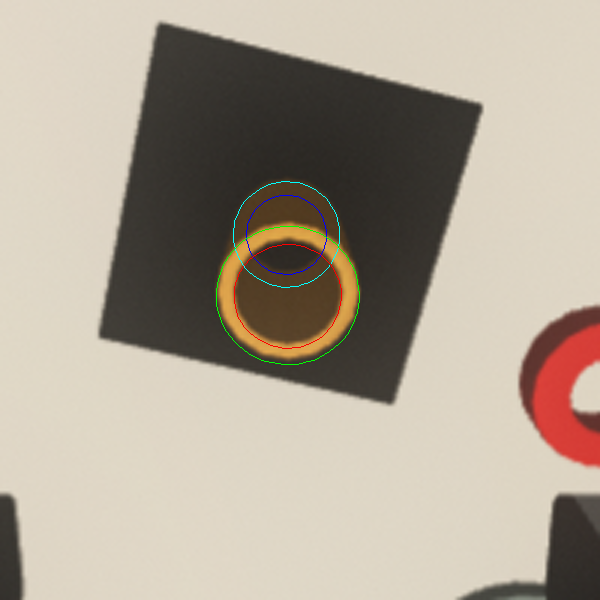

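Call:
{"api": "send_rows", "payload": {
  "motion": [
    [100,-0.013,0.02,0.001,0,0,0.004],
    [100,-0.013,0.05,0.001,0,0,0.004],
    [100,-0.013,0.08,0.001,0,0,0.004],
    [100,-0.013,0.11,0.001,0,0,0.004],
    [100,-0.013,0.135,0.001,0,0,0.004],
    [100,-0.013,0.151,0.001,0,0,0.004],
    [100,-0.013,0.151,0.001,0,0,0.004],
    [100,-0.013,0.151,0.001,0,0,0.004],
    [100,-0.013,0.151,0.001,0,0,0.004],
    [100,-0.013,0.151,0.001,0,0,0.004]
  ]
}}

```text
clock: 18.0
position: [0.6579, 0.0397, 0.0485]
ee_rot: [0.06, -0.704, 0.705, -0.063]
ft_force: [-0.1, -0.4, -1.0]
grip_width: 1.002
```

Run:
```python
from fit import *
c,o=shot('wrist','w16');print(o['position'],o['ft_force'],o['joint_pos'].round(2))
c=dict(load('w16'))
low=np.array([.656,.039,.004]);overlay(c,'ow16',low,np.array([0,0,1.]),(130,150,430,400),2.3)
go([.656,.039,.045],-80)
```

```text
[0.65790434 0.03972958 0.04848268] [-0.14956207 -0.43560927 -0.99566335] [-0.39  0.57  0.35  1.57 -0.21  1.04 -1.38]
now 18.05 [0.6578 0.0398 0.0483] shift [0.002  0.0033 0.0005] rot [-0.0009 -0.0005 -0.003 ] n>= 0.1
```

View pics/ow16.png

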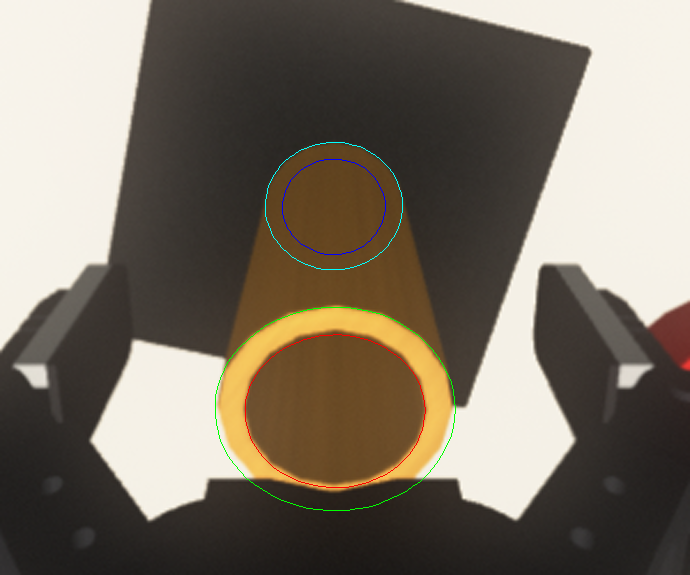

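Call:
{"api": "send_rows", "payload": {
  "motion": [
    [15,0.001,0.002,0,0,0,-0.003],
    [15,0.001,0.002,0,0,0,-0.003],
    [15,0.001,0.002,0,0,0,-0.003],
    [15,0.001,0.002,0,0,0,-0.003],
    [15,0.001,0.002,0,0,0,-0.003],
    [15,0.001,0.002,0,0,0,-0.003],
    [15,0.001,0.002,0,0,0,-0.003],
    [15,0.001,0.002,0,0,0,-0.003]
  ],
  "squeeze": 70
}}

```text
clock: 18.72
position: [0.6561, 0.0396, 0.0447]
ee_rot: [0.062, -0.704, 0.705, -0.061]
ft_force: [-1.9, -0.3, 5.1]
grip_width: 0.456
```

Run:
```python
from fit import *
c,o=shot('wrist','w17');print(o['position'],o['ft_force'],o['grip_width'])
go([.656,.039,.045],-80)
```

```text
[0.65611703 0.03963421 0.04472888] [-1.94320709 -0.32598301  5.1219803 ] 0.4555334242318258
now 18.77 [0.6561 0.0396 0.0447] shift [ 0.0002 -0.0003  0.0006] rot [-0.001  -0.0005  0.0025] n>= 0.0
```

View pics/w17.png

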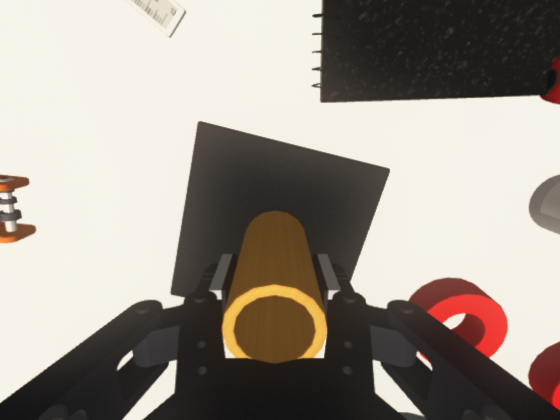

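Call:
{"api": "send_rows", "payload": {
  "motion": [
    [15,0,-0.004,0,0,0,0],
    [15,0,-0.015,0,0,0,0],
    [15,0,-0.035,0,0,0,0],
    [15,0,-0.06,0,0,0,0],
    [15,0,-0.085,0,0,0,0],
    [15,0,-0.105,0,0,0,0],
    [15,0,-0.116,0,0,0,0],
    [15,0,-0.12,0,0,0,0],
    [15,0,-0.12,0,0,0,0]
  ]
}}

```text
clock: 19.52
position: [0.6565, 0.0398, 0.1649]
ee_rot: [0.062, -0.704, 0.705, -0.061]
ft_force: [-0.3, -1.0, -4.0]
grip_width: 0.454
```

Run:
```python
from fit import *
o=get_obs();print(o['position'],o['ft_force'],o['grip_width'])
go([.477,-.0945,.165],-80)
```

```text
[0.65646647 0.03979028 0.16494096] [-0.33607548 -1.02261283 -3.97221693] 0.45397022323825753
now 19.52 [0.6565 0.0398 0.1649] shift [0.2    0.0004 0.1012] rot [-0.001  -0.0004  0.002 ] n>= 5.4
```

Call:
{"api": "send_rows", "payload": {
  "motion": [
    [15,0.01,0,0.005,0,0,0],
    [15,0.035,0,0.018,0,0,0],
    [15,0.065,0,0.033,0,0,0],
    [15,0.095,0,0.048,0,0,0.001],
    [15,0.125,0,0.063,0,0,0.002],
    [15,0.155,0,0.078,0,0,0.002],
    [15,0.18,0,0.091,0,0,0.002],
    [15,0.195,0,0.099,0,0,0.002],
    [15,0.2,0,0.101,0,0,0.002],
    [15,0.2,0,0.101,0,0,0.002]
  ]
}}

```text
clock: 20.35
position: [0.4755, -0.0949, 0.1642]
ee_rot: [0.062, -0.704, 0.705, -0.06]
ft_force: [0.1, 0.7, -2.8]
grip_width: 0.457
```

Call:
{"api": "send_rows", "payload": {
  "motion": [
    [15,0,0,0,0,0,0],
    [15,0,0,0,0,0,0]
  ]
}}

```text
clock: 20.52
position: [0.4775, -0.0933, 0.1647]
ee_rot: [0.062, -0.704, 0.705, -0.062]
ft_force: [0.0, 0.4, -1.8]
grip_width: 0.458
```

Run:
```python
from fit import *
c,o=shot('wrist','w18');print(o['position'],o['ft_force'],o['joint_pos'].round(2))
go([.477,-.0945,.165],-80)
shot('side','s18');s=dict(load('s18'));q=R.from_quat(s['rot']);low=s['pos']+q.apply([0,.0407,0]);ax=-q.apply([0,1,0]);print(low,ax)
overlay(s,'os18',low,ax,(240,120,350,230),5.4)
```

```text
[ 0.4775099  -0.09329586  0.16471016] [ 0.00645067  0.43268225 -1.82150684] [-0.34  0.07  0.46  1.93 -0.03  1.15 -1.26]
now 20.57 [ 0.4775 -0.0934  0.1647] shift [ 0.0007 -0.0003  0.001 ] rot [-0.0012  0.0012  0.0014] n>= 0.0
[ 0.47745431 -0.09341659  0.1240285 ] [0.00118368 0.00145893 0.99999824]
```

View pics/w18.png

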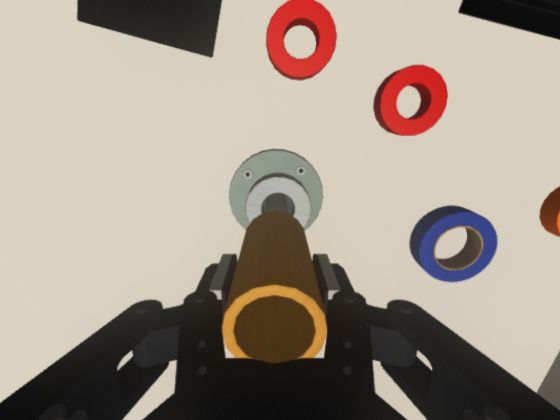

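View pics/os18.png

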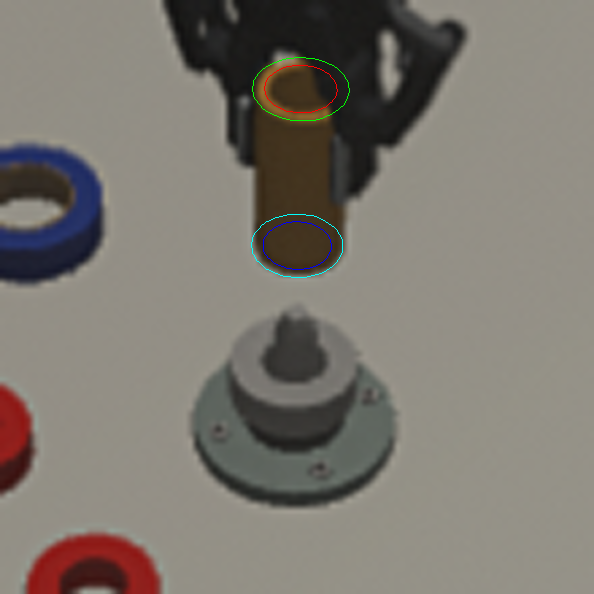

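Call:
{"api": "send_rows", "payload": {
  "motion": [
    [15,0,0.006,0.001,0,0,0],
    [15,0,0.014,0.001,0,0,0],
    [15,0,0.022,0.001,0,0,0],
    [15,0,0.03,0.001,0,0,0],
    [15,0,0.037,0.001,0,0,0],
    [15,0,0.044,0.001,0,0,0],
    [15,0,0.05,0.001,0,0,0],
    [15,0,0.05,0.001,0,0,0]
  ]
}}

```text
clock: 21.28
position: [0.4762, -0.0953, 0.1137]
ee_rot: [0.063, -0.704, 0.705, -0.061]
ft_force: [-0.2, 0.4, -2.1]
grip_width: 0.459
```

Run:
```python
from fit import *
o=get_obs();print(o['position'],o['ft_force'],o['torque'])
shot('side','s19');s=dict(load('s19'));q=R.from_quat(s['rot']);low=s['pos']+q.apply([0,.0407,0]);ax=-q.apply([0,1,0]);print(low,ax)
overlay(s,'os19',low,ax,(240,120,350,230),5.4)
```

```text
[ 0.47617071 -0.09532487  0.11369215] [-0.23817404  0.44976748 -2.09225185] [0.00416108 0.0226375  0.03601084]
[ 0.47605894 -0.09537755  0.07299234] [0.00274615 0.00129419 0.99999539]
```

View pics/os19.png

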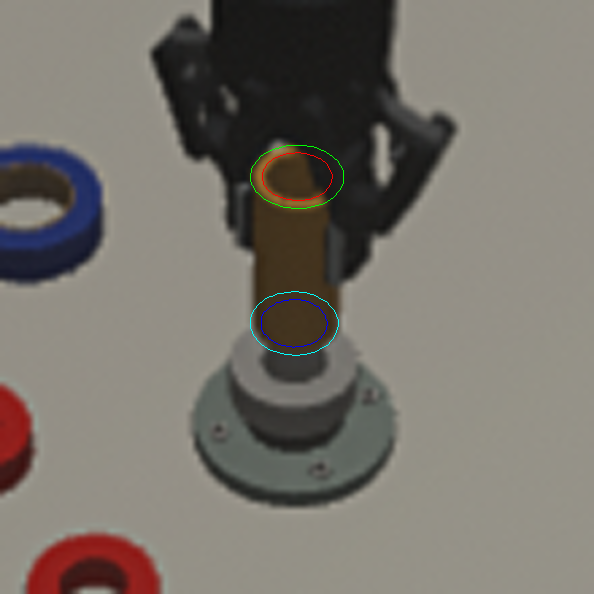

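Threaded, no contact. 25 mm more to the ring.

Call:
{"api": "send_rows", "payload": {
  "motion": [
    [15,0,0.006,0,0,0,0],
    [15,0,0.012,0,0,0,0],
    [15,0,0.017,0,0,0,0],
    [15,0,0.021,0,0,0,0],
    [15,0,0.022,0,0,0,0],
    [15,0,0.022,0,0,0,0]
  ]
}}

```text
clock: 21.83
position: [0.4767, -0.0954, 0.0927]
ee_rot: [0.062, -0.704, 0.705, -0.061]
ft_force: [-0.1, -0.6, -1.9]
grip_width: 0.458
```

Call:
{"api": "send_rows", "payload": {
  "motion": [
    [15,0,0.001,0,0,0,0],
    [15,0,0.002,0,0,0,0],
    [15,0,0.002,0,0,0,0]
  ]
}}

```text
clock: 22.08
position: [0.477, -0.0954, 0.0911]
ee_rot: [0.062, -0.704, 0.705, -0.061]
ft_force: [0.3, 0.1, -2.3]
grip_width: 0.454
```

Call:
{"api": "send_rows", "payload": {
  "motion": [
    [15,0,0.001,0,0,0,0],
    [15,0,0.002,0,0,0,0],
    [15,0,0.002,0,0,0,0]
  ]
}}

```text
clock: 22.33
position: [0.4769, -0.0954, 0.089]
ee_rot: [0.062, -0.704, 0.705, -0.061]
ft_force: [-0.3, 0.5, -2.2]
grip_width: 0.457
```

Call:
{"api": "send_rows", "payload": {
  "motion": [
    [15,0,0.001,0,0,0,0],
    [15,0,0.0015,0,0,0,0],
    [15,0,0.0015,0,0,0,0]
  ]
}}

```text
clock: 22.58
position: [0.4772, -0.0955, 0.0882]
ee_rot: [0.062, -0.704, 0.705, -0.061]
ft_force: [-2.9, 0.6, 5.5]
grip_width: 0.456
```

Contact (+8 N). Release.

Call:
{"api": "send_rows", "payload": {
  "motion": [
    [15,0,-0.0005,0,0,0,0],
    [60,0,-0.0005,0,0,0,0],
    [100,0,-0.0005,0,0,0,0],
    [100,0,-0.0005,0,0,0,0],
    [100,0,-0.0005,0,0,0,0],
    [100,0,-0.0005,0,0,0,0],
    [100,0,-0.03,0,0,0,0],
    [100,0,-0.07,0,0,0,0],
    [100,0,-0.11,0,0,0,0],
    [100,0,-0.14,0,0,0,0]
  ]
}}

```text
clock: 23.42
position: [0.4774, -0.0956, 0.2307]
ee_rot: [0.061, -0.704, 0.705, -0.062]
ft_force: [1.0, -0.0, 0.6]
grip_width: 0.998
```

Call:
{"api": "send_rows", "payload": {
  "motion": [
    [100,0.04,0,0,0,0,0],
    [100,0.06,0,0,0,0,0],
    [100,0.06,0,0,0,0,0],
    [100,0.06,0,0,0,0,0],
    [100,0.06,0,0,0,0,0],
    [100,0.06,0,0,0,0,0]
  ]
}}

```text
clock: 23.92
position: [0.4185, -0.1054, 0.2275]
ee_rot: [0.062, -0.704, 0.705, -0.061]
ft_force: [-0.3, 0.1, 0.2]
grip_width: 1.003
```

Run:
```python
from fit import *
c,o=shot('wrist','w20');print(o['position'],o['ft_force'],o['grip_width'])
low=np.array([.4768,-.095,.048]);ax=np.array([0,0,1.])
shot('side','s20');s=dict(load('s20'));overlay(s,'os20',low,ax,(240,120,350,230),5.4)
overlay(dict(load('w20')),'ow20',low,ax,(150,100,400,320),2.5)
```

```text
[ 0.41846523 -0.10543861  0.22754177] [-0.3033883   0.12185218  0.1843763 ] 1.0026807240594906
```

View pics/os20.png

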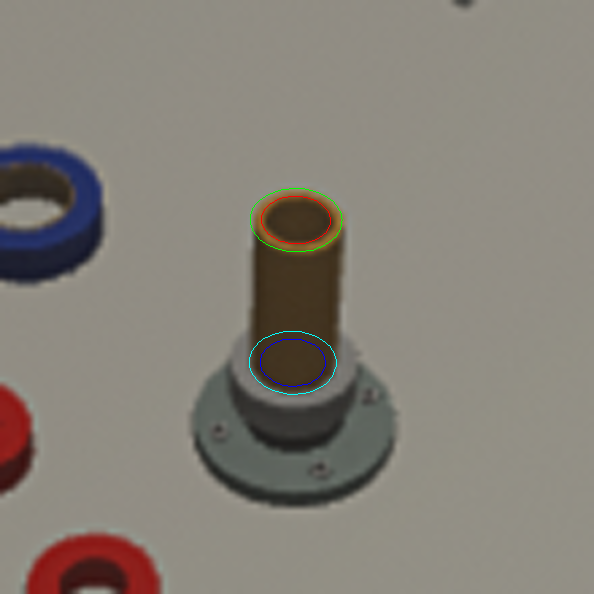

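View pics/ow20.png

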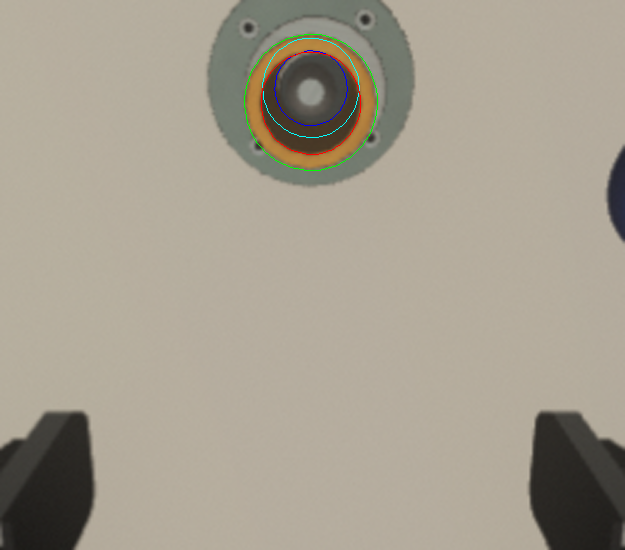

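View pics/s20.png

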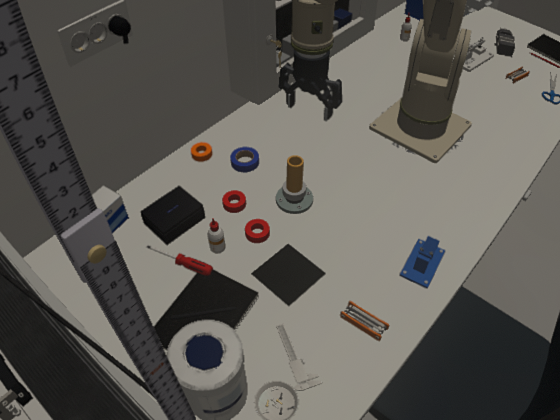

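The sleeve sits squarely on the ring around the spindle, with its rim matching the model at the predicted height. The bystanders haven't moved and the gripper is clear.

```bash
python3 -c "
from workcell import *
print(hand_in())"
```

```text
the job is handed in; nothing more can be done
None
```

The stack is built and the job is handed in, at about 24 s of the 67 s allowed; `hand_in()` reported no verdict.

- **Ring:** I lowered the steel ring over the spindle onto its seat until the force reading showed contact, then let go.
- **Sleeve:** I pulled the brass sleeve straight up out of the rack, stood it on the mat and let go. I then took hold of it afresh and lowered it over the spindle onto the ring, until contact at about 8 N.

**Last checks:** In the side and wrist pictures the sleeve stands upright on the ring, matching its modelled outline at a 48 mm base height to within about 1–2 mm. The gripper is open, well clear and reads almost no force. The tape roll, oil bottle and hex key set look unmoved in the last side picture; I did not measure their positions again.

**Disagreements:** The top and side cameras disagreed by up to about 7 mm, and by about 5 mm on most points. I relied on close wrist-camera views instead, which agreed to about 3 mm or better.

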